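# Index the ring fixture to its second station

## Robot

A 6-joint arm with a two-finger parallel gripper is mounted at the origin on a cart in front of the work surface, level with it; the furniture and walls round the work are solid. World frame = base frame: x ahead of the robot, y to its left, z up, the work surface at z = 0. Lengths are in mm, angles in rad, forces in N, time in s.
With the tool pointing down it reaches from about 350 to 875 mm from the base axis. Payload 4.2 kg.
Tool frame: the origin (TCP) lies at the very end of the fingers, on their centre line; the grasp point (between the pads) lies 19 mm behind it; z points along the fingers, y is the direction in which the jaws open and shut (so a half turn about z gives the same grasp; the last joint's range is limited). The gripper opens to 85 mm and grips with 20 to 120 N. Pads are 22 mm wide; open, the fingers measure 114 mm over their backs; the gripper's body (76 mm by 85 mm) begins 54 mm behind the grasp point. The pads swing forward as they close: fully open they stand 13 mm farther back than shut.
Start: joints at [-0.934, 0.385, 0.008, 0, -1.194, -0.259], TCP at [230.561, -580.896, 231.312] pointing down, gripper open.
Joint ranges: [-3.14, 3.14], [-1.21, 2.06], [-1.07, 1.41], [-3.16, 2.05], [-2.99, -0.16], [-3.1, 3.1]. Speed limits (rad/s): [2.79, 2.79, 3.14, 3.14, 3.14, 3.14].

## Interface

Orientations are given as a unit quaternion [x, y, z, w].
In Python, from bench import arm, optics, job gives the robot as it stands.
- The arm moves only by the tool send_rows, never from a script. Its argument "steps" is a list that holds one entry, the list of rows, each a list of 5 numbers: the shift along the tool's x, y, z in cm, then the turn about the tool's z in rad, then the opening, from 0 (shut) to 1 (fully open). A call has 1 to 10 rows; each row shifts and turns the pose as measured when the row begins, along the tool's axes as they then stand; what a row does not reach is not made up. A row lasts 1/12 s, in which the tool goes at most 41.7 mm and 7.16 degrees, less where a joint would pass 70% of its speed; a pose out of reach is approached as far as the arm can. A call with a gripper value outside its range is refused whole. The fingers move at their own pace and stop on an object; the grip force is fixed at half the most. Time passes only in rows, so rows that do not move let the fingers close. It gives the time, the measured TCP pose, the force and the opening at its end, in the units of the state.
- arm.read_state(): the state, without advancing time (a new reading comes with each control period).
- optics.get_image(name): name is "scene" or "top" or "wrist"; returns (picture, depth): 420x560x3 uint8, blue, green, red; 420x560 float32, mm along the optical axis (not along the pixel's ray), 0 where there is no reading.
- optics.get_calibration(name): a dict with "K" (3x3 intrinsics, pixels), "rvec" (rotation vector, rad) and "tvec" (3), from world to camera coordinates, as OpenCV has them; the wrist camera has in their place "hand_eye" (4x4, takes a point from camera to tool coordinates, whose origin is the TCP and whose axes are the flange's). Camera axes: x right, y down, z forward; pixel columns grow to the right and rows downward; lengths in mm; the calibration is good to about 2 mm. A picture is of the moment at which its call begins: read the wrist's pose just before it. get_calibration takes no time and is no camera call.
- job.job_done(): hands the job in, once; it reports no verdict.
The state is a dict: "clock": time; "joints": joint angles; "joint_vel": joint speeds; "joint_efforts": joint torques, N m; "position": TCP position; "ee_rot": TCP orientation; "contact_force": force on the tool from outside, world axes, zero at the start; "wrist_torque": the same for the moment, N m; "gripper_width": finger opening in mm.
Only numpy, scipy, OpenCV 4.12 (cv2) and the standard library are available. Lean on these libraries where they do the work, as an engineer would, in place of code of your own. Each camera call takes 0.05 s, during which the arm holds its last target. There are 200 camera calls.

## Task

Bring the gold ring in the indexing fixture to its second station: pull the red handle of the leaning spring plunger out and twist it counter-clockwise so that it stays out by itself, then let go of it, turn the table counter-clockwise by its black post, twist the plunger back and let its pin spring fully home into the notch of the brass segment, so that the table is locked there. Do not touch the ring, and leave the things lying around where they are.

Things in the scene. Friction and masses are not known exactly. Their poses are not given: they have to be found in the camera images.
- fixture: Indexing fixture on a grey pedestal bolted to the bench: round foot 150 mm, column 76 mm, on it a plate 150 x 192 x 12 mm (x -75 to +75, y -116 to +76 mm), top 212 mm above the bench, and a round table, radius up to 68 mm, flat top 240 mm above the bench. Origin: on the table's vertical axis at bench height; z up. The plunger's bracket is on the -y side, which looks to the robot's left.
- turntable (a joint): Angle of the table (rad), growing counter-clockwise from above, about the vertical axis through the fixture's origin. Near 0 at the start, locked by the pin in the first notch (0.02 rad play); stops at -0.15 and 1.2. Friction 0.06 N m, some 0.2 N m more while the pin drags on the rim; it stays where left. The second notch comes under the pin somewhere from 0.60 to 0.95.
- post_grip (a point): Middle of the grip zone of the black upright post by which the table is turned: 14 mm diameter, standing 40 mm above the table's top (post top 280 mm above the bench), 40 mm from the table's axis; this point lies 266 mm above the bench. At table angle 0 it stands at -45 degrees from the fixture's x axis, 45 degrees from the plunger; it turns away from it. z up.
- knob_grip (a point): Centre of the plunger's red bar handle: 32 mm long along this point's x, 10 mm thick along y (grip across this), 22 mm high along z. z is the pull axis, leaning 35 degrees from vertical away from the table (to the fixture's -y side). The bar's underside is 11 mm below this point; the sleeve's top, 29 mm across, 23 mm below it when home. Moves with the handle.
- plunger (a joint): Pull of the plunger along its leaning axis (m): 0 fully home in a notch, 0.006 when the pin rides on the rim between notches, about 0.009 when parked, stop at 0.012. A spring draws it home with 6.5 N at 0, 9.5 N at the stop. From 0.007 on the pin is clear of the rim.
- knob (a joint): Twist of the red handle about the pull axis (rad), counter-clockwise seen from the handle's end: 0 home, stop at 1.2. Below 0.009 of pull a cross pin sits in the sleeve's slot and blocks it (0.1 rad play); pulled beyond 0.0095 it twists freely. Let go at a twist over 0.5, the plunger rests on the sleeve and stays out; twisted back to 0 and let go, it springs in.
- ring: Gold ring, 22 mm across and 5 mm high, fixed on the brass chuck at the table's centre; origin on the table's axis at its underside, 254 mm above the bench. The chuck's tip stands 263 mm above the bench. The bench lamp's arm runs 560 mm above the bench, just to the right of the fixture; its long head hangs between robot and fixture, 465 to 540 mm up.
- pliers: Loose pliers with red handles, 141 x 54 x 13 mm, lying on the bench; origin under the middle.
- wax_ring: Loose brown wax ring standing on the bench, 14 x 28 x 30 mm; origin under the middle.
- tweezers: Loose steel tweezers, 150 x 14 x 9 mm, on the bench; origin under the middle.
- bench_block: Loose steel bench block, 62 x 62 x 18 mm; origin under the middle.
- loupe: Loose folded loupe, 26 x 34 x 14 mm; origin under the middle.
- pin_place (a point): Where the plunger's pin meets the table's bevelled rim, 58 mm from the axis, 234 mm above the bench (fixed). The rim has two notches, 8 mm wide for the 6 mm round-ended pin; the second is in the brass segment, clamped by hand: its place is not measured, it must be seen or felt. The released pin drops in when the notch passes below at 30 mm/s or less; then the table is held firmly.

How it is judged (in metres and radians):
On the way, in this order (a step that is already met when the one before it is completed fails the run):
1. the plunger is pulled out, twisted and stays out by itself, the hand at least 60 mm away from its handle, the table still at its first station (value of joint plunger above 0.0075 m and value of joint knob above 0.4 rad and distance between the grasp point and knob_grip above 0.06 m and value of joint turntable below 0.1 rad), for 0.2 s.
2. the table is turned off its first station while the plunger stays parked (value of joint turntable above 0.25 rad and value of joint plunger above 0.0075 m and value of joint knob above 0.4 rad), for 0.1 s.
At the end, for the whole second after the job is handed in: The plunger is fully home (pulled out less than 2 mm) with its handle twisted back (under 0.2 rad), and the table stands at the second notch (angle between 0.55 and 1.0 rad) at rest (value of joint plunger below 0.002 m and value of joint knob below 0.2 rad and value of joint turntable between 0.55 and 1 rad and linear speed of ring below 0.01 m/s); the robot touches nothing.
It fails at once if the gold ring is touched by the robot (over 1 N) (contact force between any of the fingers, the arm and ring above 1 N).
It fails at once if a bystander (pliers, wax ring, tweezers, bench block, loupe) is moved by more than 30 mm (distance of any of pliers, wax_ring, tweezers, bench_block, loupe from where it was at the start of the episode above 0.03 m).
It also fails if it takes over 64 s, if anything falls off the work surface, if the arm or the gripper's body presses on something with over 40 N, if the wrist force passes 120 N, or if a joint passes its speed limit or range.

## Working session

There is one attempt and no reset: what is moved stays moved. The work goes in short steps, Python scripts to look and compute and a tool call to move; the robot and the scene stay as the last step left them, time stands still between calls to the robot, and variables do not carry over. Pictures are saved under pics/ and viewed, about 8 in all and at most 12, crops included, and the job is handed in when it is done.

Besides the shell and the picture viewer there is one more tool, called after "Request:" by a JSON object that holds its "api" and its "payload", one argument or row to a line. send_rows: Moves the arm, as the interface text tells. Its arguments: {"type":"object","properties":{"steps":{"type":"array","items":{"type":"array","items":{"type":"array","items":{"type":"number"}}}}},"required":["steps"]}

```bash
ls; mkdir -p pics
python3 - <<'E'
from bench import arm, optics, job
import cv2, numpy as np
print(arm.read_state())
for n in ["scene","top"]:
    p,d=optics.get_image(n); cv2.imwrite(f"pics/{n}0.png",p); np.save(f"pics/{n}0.npy",d)
    print(n,optics.get_calibration(n))
print(optics.get_calibration("wrist"))
a=cv2.imread("pics/scene0.png");b=cv2.imread("pics/top0.png")
cv2.imwrite("pics/both.png",cv2.resize(np.vstack([a,b]),None,fx=.7,fy=.7))
E
```

```text
pics
{'clock': 0.0, 'joints': array([-9.34377115e-01,  3.85530799e-01,  6.61530662e-03, -4.79815112e-04,
       -1.19398448e+00, -2.58610623e-01]), 'joint_vel': array([0.0001868 , 0.00102088, 0.00065288, 0.00022729, 0.00089503,
       0.00119477]), 'joint_efforts': array([ 2.12891227e-04, -3.92284119e+01,  1.88400006e+01,  4.18620363e+00,
       -4.73305423e-03,  9.27970234e-06]), 'position': array([ 230.35603367, -580.37164138,  230.23585393]), 'ee_rot': array([-1.87695749e-01,  9.82226628e-01,  1.04473587e-03, -2.54126713e-04]), 'contact_force': array([-0.10894263, -0.51349388, -0.1063387 ]), 'wrist_torque': array([ 0.00056736, -0.04070682, -0.00976004]), 'gripper_width': 85.69087739225374}
scene {'K': array([[465.67150334,   0.        , 282.46725157],
       [  0.        , 465.67150334, 213.33000098],
       [  0.        ,   0.        ,   1.        ]]), 'rvec': array([ 0.83457303, -2.44508502,  1.23047105]), 'tvec': array([ 553.44353269,  207.32394522, 1112.0488409 ])}
top {'K': array([[494.94778499,   0.        , 279.05888494],
       [  0.        , 494.94778499, 207.86289224],
       [  0.        ,   0.        ,   1.        ]]), 'rvec': array([ 1.78516804, -2.28316118,  0.41948109]), 'tvec': array([363.29889429, 510.71746737, 983.82741843])}
{'K': array([[296.8944802 ,   0.        , 275.71914142],
       [  0.        , 296.8944802 , 210.49556436],
       [  0.        ,   0.        ,   1.        ]]), 'hand_eye': array([[-4.17812352e-04, -9.64639361e-01, -2.63573004e-01,
         6.57446928e+01],
       [ 9.99999630e-01, -2.04817185e-04, -8.35584358e-04,
         9.50221041e-02],
       [ 7.52053281e-04, -2.63573255e-01,  9.64639090e-01,
        -1.42219307e+02],
       [ 0.00000000e+00,  0.00000000e+00,  0.00000000e+00,
         1.00000000e+00]])}
```

View pics/both.png

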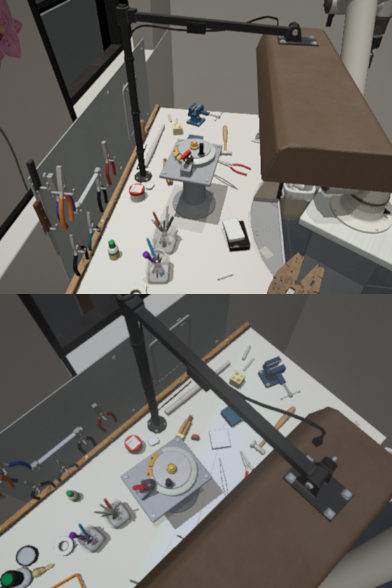

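The combined view shows the fixture near scene (278,221) and top (243,251), with the red handle at about top (200,278). The lamp head covers the near side. I'll zoom in and measure.

```bash
cat > h.py <<'E'
import cv2, numpy as np
from scipy.spatial.transform import Rotation as R
from bench import arm, optics, job
def cloud(n,d,st=None):
    c=optics.get_calibration(n);K=c["K"]
    v,u=np.indices(d.shape)
    P=np.dstack([(u-K[0,2])/K[0,0]*d,(v-K[1,2])/K[1,1]*d,d])
    if n=="wrist":
        H=c["hand_eye"];P=P@H[:3,:3].T+H[:3,3]
        return P@R.from_quat(st["ee_rot"]).as_matrix().T+st["position"]
    Rm=cv2.Rodrigues(c["rvec"])[0]
    return (P-c["tvec"])@Rm
E
python3 - <<'E'
from h import *
ims=[]
for n,(x,y,w,h) in {"scene":(215,185,120,130),"top":(175,205,140,130)}.items():
    p=cv2.imread(f"pics/{n}0.png");d=np.load(f"pics/{n}0.npy");W=cloud(n,d)
    ims.append(cv2.resize(p[y:y+h,x:x+w],None,fx=3,fy=3,interpolation=cv2.INTER_CUBIC))
    sub=W[y:y+h,x:x+w];z=sub[...,2];ok=(d[y:y+h,x:x+w]>0)
    for lo,hi in [(207,217),(235,245),(245,300)]:
        m=ok&(z>lo)&(z<hi);q=sub[m];print(n,lo,m.sum(),q.min(0),q.max(0),np.median(q,0))
        if lo==207: print(cv2.minAreaRect(q[:,:2].astype(np.float32)))
        if lo==235: print(cv2.minEnclosingCircle(q[:,:2].astype(np.float32)))
    b,g,r=[p[y:y+h,x:x+w,i].astype(int) for i in range(3)]
    red=(r>1.8*g)&(r>1.8*b)&(r>60)&ok&(z>200);q=sub[red];print("red",red.sum(),q.mean(0),q.min(0),q.max(0))
    q=q-q.mean(0);print(np.linalg.svd(q,full_matrices=False)[1:])if 0 else 0
    dark=(r+g+b<150)&ok&(z>240)&(z<290);q=sub[dark];print("dark",dark.sum(),np.median(q,0),q.max(0)) if dark.any() else 0
cv2.imwrite("pics/crop.png",np.hstack(ims))
E
```

```text
scene 207 2088 [352.045183   227.18146008 207.01214189] [563.01085266 458.35331849 216.97025777] [421.03665446 386.52541549 211.07654441]
((458.0856628417969, 342.43414306640625), (150.34178161621094, 193.04345703125), 23.562885284423828)
scene 235 1036 [407.90271502 268.00886188 235.05254893] [520.16399523 424.18272224 244.92407826] [450.85250938 335.84966899 238.90118048]
((453.0224609375, 346.236083984375), 80.27632141113281)
scene 245 482 [418.18155915 311.50498107 245.05511092] [476.87779401 425.33556829 296.76382868] [428.72837313 386.1625128  260.30587072]
red 99 [426.70554827 411.16074032 285.99250513] [420.59663398 397.48551731 273.02411691] [433.49120742 425.33556829 296.76382868]
dark 159 [426.39634031 389.29181462 260.3597985 ] [434.73818237 421.75562456 289.51392798]
top 207 3870 [352.03888307 223.76435565 207.06082419] [558.24254212 453.39432783 216.9952809 ] [426.53810552 371.17285164 213.25221406]
((457.7637023925781, 340.08477783203125), (150.6000518798828, 192.2183074951172), 23.424793243408203)
top 235 2947 [404.84451928 261.96546477 235.01078232] [524.19091458 422.06195852 244.98638835] [461.58174548 322.01162069 240.56203577]
((455.257568359375, 341.30047607421875), 83.65968322753906)
top 245 716 [417.72573503 281.33959999 245.04751154] [498.17191831 422.54769315 298.79757719] [433.46379161 377.32209533 262.26871135]
red 109 [426.83974326 405.17855548 291.70597679] [419.98599092 390.02994821 282.93484059] [434.46619289 422.54769315 300.09541749]
dark 9 [422.13971024 336.01638345 266.27525518] [423.27560616 339.77301703 276.66523955]
```

View pics/crop.png

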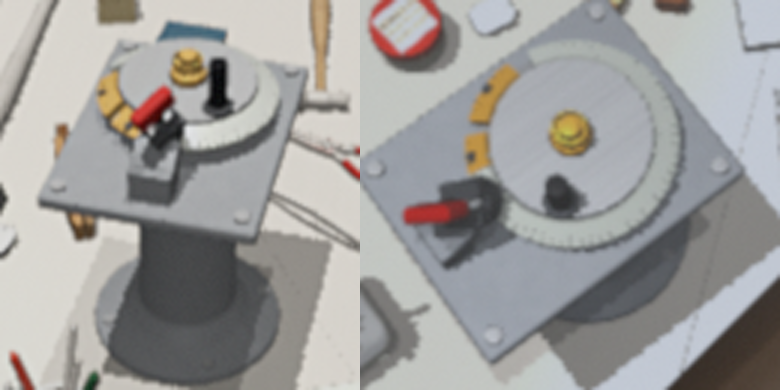

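The crops show the red bar at top crop (435,213), running downslope within the lean plane, the post at (560,190), the gold ring at (570,133), and two brass pieces at (475,152) and (495,95). Plate fit: origin about (466,322), fixture yaw about 203.5°. Now I'll find the lamp and the arm's geometry.

Run:
```python
from h import *
for n in ["scene","top"]:
    p=cv2.imread(f"pics/{n}0.png");d=np.load(f"pics/{n}0.npy");W=cloud(n,d);ok=d>0
    Z=W[...,2]
    for lo,hi in [(320,440),(440,500),(500,545),(545,600),(600,700),(700,1200)]:
        m=ok&(Z>lo)&(Z<hi)&(W[...,0]>-150)&(W[...,0]<800)&(abs(W[...,1])<750)
        q=W[m]
        if m.sum()<30: continue
        print(n,lo,m.sum())
        H,xe,ye=np.histogram2d(q[:,0],q[:,1],bins=[np.arange(-150,801,50),np.arange(-700,751,50)])
        xs,ys=np.nonzero(H>=4)
        for x in sorted(set(xs)): print("  x",xe[x],"y",[int(ye[y]) for y in ys[xs==x]])
    # ring
    b,g,r=[p[...,i].astype(int) for i in range(3)]
    m=ok&(Z>252)&(Z<266)&(r>1.5*b)&(g>1.2*b)&(r<1.6*g)&(np.hypot(W[...,0]-466,W[...,1]-322)<30)
    print("ring",m.sum(),W[m].mean(0),W[m].min(0),W[m].max(0))
```

```text
scene 320 14110
  x 100 y [-50, 0]
  x 150 y [-600, -550]
  x 200 y [-600, -550]
  x 450 y [700]
  x 500 y [700]
  x 550 y [600, 650, 700]
  x 600 y [550, 600, 700]
  x 650 y [300, 450, 500, 550, 600, 650, 700]
  x 700 y [300, 350, 400, 450, 500, 550, 600, 650]
  x 750 y [250, 300, 350, 500, 550]
scene 440 11900
  x -50 y [450]
  x 0 y [450, 500]
  x 50 y [500]
  x 100 y [-50, 0, 500, 550]
  x 150 y [-600, -50, 0, 400, 450, 500]
  x 200 y [-600, -550, -50, 350, 400, 450]
  x 250 y [250, 300, 350]
  x 300 y [-500, 150, 200, 250]
  x 350 y [-500, -450, 100, 150]
  x 400 y [-500, -450, 0, 50, 100]
  x 600 y [700]
  x 650 y [300, 650, 700]
  x 700 y [300, 350, 550, 600, 650]
  x 750 y [500, 550]
scene 500 32819
  x -50 y [400, 450]
  x 0 y [300, 350, 400, 450, 500]
  x 50 y [250, 300, 350, 400, 450, 500]
  x 100 y [-100, -50, 150, 200, 250, 300, 350, 400, 450, 500, 550]
  x 150 y [-600, -50, 50, 100, 150, 200, 250, 300, 350, 400, 450, 500]
  x 200 y [-600, -550, -50, 0, 50, 100, 150, 200, 250, 300, 350, 400]
  x 250 y [-100, -50, 0, 50, 100, 150, 200, 250, 300, 350]
  x 300 y [-450, -400
[... 1419 characters left out ...]
0, 200, 250, 300, 350, 400]
  x 250 y [-50, 0, 50, 100, 150, 200, 250, 300, 350]
  x 300 y [-50, 0, 50, 100, 150, 200, 250]
  x 350 y [-50, 0, 50, 100, 150]
  x 400 y [0, 50]
  x 650 y [300]
  x 700 y [300, 550, 600]
  x 750 y [500, 550]
top 545 13875
  x 200 y [50, 100]
  x 250 y [50, 100]
  x 300 y [50, 100]
  x 350 y [50, 100, 150]
  x 400 y [100, 150, 200]
  x 450 y [150, 200]
  x 500 y [200, 250]
  x 550 y [200, 250]
  x 600 y [250, 300]
  x 650 y [250, 300, 350]
  x 700 y [250, 300, 350]
  x 750 y [500, 550]
top 600 622
  x 650 y [300, 350]
  x 700 y [350]
ring 112 [464.47353732 322.55334513 259.04570192] [454.67319052 311.89722229 252.06921209] [474.98067121 332.70901594 265.82158873]
```

Request:
{"api": "send_rows", "payload": {
  "steps": [
    [[0,0,-3.0,0,1],[0.25,1.0,-4.0,0,1],[0.25,1.0,-4.0,0,1],[0.25,1.0,-4.0,0,1],[0.25,1.0,-4.0,0,1],[0.25,1.0,-4.0,0,1],[0.25,1.0,-4.0,0,1],[0.25,1.0,-4.0,0,1],[0.25,1.0,-4.0,0,1],[0.25,1.0,-4.0,0,1]]
  ]
}}

```text
clock: 0.93
position: [176.5, -504.9, 614.7]
ee_rot: [-0.187, 0.982, 0.02, -0.006]
contact_force: [2.0, -1.3, 1.3]
gripper_width: 85.9
```

```bash
python3 -c "
from h import *
s=arm.read_state();print(s['joints'],s['position'],s['contact_force'])"
```

```text
[-0.9351794   0.28088362  0.80187714 -0.00830111 -2.1319132  -0.26276365] [ 176.54974067 -504.94504208  614.70629505] [ 1.98420507 -1.30883389  1.26078674]
```

Request:
{"api": "send_rows", "payload": {
  "steps": [
    [[-1.5,0.5,-2.0,-0.05,1],[-3.85,1.15,-0.3,-0.075,1],[-3.85,1.15,0,-0.075,1],[-3.85,1.15,0,-0.075,1],[-3.85,1.15,0,-0.075,1],[-3.85,1.15,0,-0.075,1],[-3.85,1.15,0,-0.075,1],[-3.85,1.15,0,-0.075,1],[-3.85,1.15,0,-0.075,1],[-3.85,1.15,0,-0.075,1]]
  ]
}}

```text
clock: 1.77
position: [379.6, -186.9, 645.5]
ee_rot: [-0.531, 0.847, 0.019, -0.001]
contact_force: [1.0, -0.4, 0.6]
gripper_width: 85.1
```

Request:
{"api": "send_rows", "payload": {
  "steps": [
    [[-3.8,1.1,0,-0.075,1],[-3.9,0.8,0,-0.075,1],[-4.0,0.5,0,-0.075,1],[-4.0,0.2,0,-0.075,1],[-4.0,-0.1,0,-0.075,1],[-4.0,-0.4,0,-0.075,1],[-4.0,-0.7,0,-0.075,1],[-3.9,-0.9,0,-0.075,1],[-3.8,-1.2,0,-0.075,1],[-3.7,-1.4,0,-0.075,1]]
  ]
}}

```text
clock: 2.6
position: [434.7, 225.4, 655.2]
ee_rot: [0.817, -0.576, -0.02, -0.006]
contact_force: [0.7, -0.4, 0.8]
gripper_width: 85.2
```

Request:
{"api": "send_rows", "payload": {
  "steps": [
    [[-3.3,-1.2,0,-0.07,1],[-3.3,-1.2,0,0,1],[-3.3,-1.2,0,0,1],[-3.3,-1.2,0,0,1],[-3.0,-1.0,0,0,1],[0,0,3.0,0,1],[0,0,4,0,1],[0,0,4,0,1],[0,0,4,0,1],[0,0,0,0,1]]
  ]
}}

```text
clock: 3.43
position: [427.0, 440.4, 497.3]
ee_rot: [0.842, -0.539, -0.023, 0.001]
contact_force: [-0.0, 2.2, -5.5]
gripper_width: 85.5
```

```bash
cat > w.py <<'E'
import sys
from h import *
s=arm.read_state();p,d=optics.get_image("wrist");n=sys.argv[1]
cv2.imwrite(f"pics/{n}.png",p);np.save(f"pics/{n}.npy",d);np.savez(f"pics/{n}.npz",position=s["position"],ee_rot=s["ee_rot"])
W=cloud("wrist",d,s);ok=d>0
b,g,r=[p[...,i].astype(int) for i in range(3)]
red=(r>2*g)&(r>2*b)&(r>60)&ok&(W[...,2]>255)&(W[...,2]<310)&(np.hypot(W[...,0]-428,W[...,1]-408)<40)
print(s["position"],s["ee_rot"],s["joints"],s["contact_force"],np.rad2deg(R.from_quat(s["ee_rot"]).as_matrix()[:2,0]@[1,0]))
X=R.from_quat(s["ee_rot"]).as_matrix();print("yaw",np.rad2deg(np.arctan2(X[1,0],X[0,0])),"z",X[:,2])
q=W[red]
if red.sum()>10:
    print("red",red.sum(),q.mean(0),q.min(0),q.max(0),np.argwhere(red).mean(0));print(cv2.minAreaRect(q[:,:2].astype(np.float32)))
for lo,hi in [(209,215),(237,243)]:
    m=ok&(abs(W[...,2]-(lo+hi)/2)<3)&(np.hypot(W[...,0]-460,W[...,1]-335)<150);q=W[m][:,:2].astype(np.float32);print(lo,m.sum(),cv2.minAreaRect(q) if lo<230 else cv2.minEnclosingCircle(q))
gold=ok&(W[...,2]>250)&(W[...,2]<266)&(r>1.6*b)&(r<1.7*g)&(np.hypot(W[...,0]-466,W[...,1]-322)<25)
if gold.any(): q=W[gold];print("gold",gold.sum(),q.mean(0),cv2.minEnclosingCircle(q[:,:2].astype(np.float32)))
post=ok&(W[...,2]>274)&(W[...,2]<286)&(r+g+b<200)
if post.any(): q=W[post];print("post",post.sum(),q.mean(0),cv2.minEnclosingCircle(q[:,:2].astype(np.float32)))
E
python3 w.py w1
```

```text
[426.98139426 440.42444349 497.28992591] [ 0.84228302 -0.5385531  -0.02277962  0.00098438] [ 1.04129455  0.33584195  0.59483136 -0.0471787  -1.82968364 -0.62035099] [-1.21610253e-03  2.19303380e+00 -5.46435740e+00] 24.00024487905561
yaw -65.2174743727002 z [-0.03943406  0.02287781 -0.99896024]
red 330 [432.02867904 405.5720765  287.21729451] [423.07825552 388.77798792 274.11473415] [439.50267886 423.52152407 298.05621157] [151.80909091 280.41515152]
((431.84515380859375, 406.3998718261719), (35.003231048583984, 14.856623649597168), 75.74979400634766)
209 7180 ((459.5603332519531, 341.85546875), (149.6014862060547, 191.6316375732422), 23.38555335998535)
237 5463 ((454.5218811035156, 344.72979736328125), 78.6655502319336)
gold 298 [467.49701358 323.80803461 257.70421426] ((467.4102783203125, 323.8372802734375), 10.793882369995117)
post 2730 [636.27491343 525.51551839 280.20533391] ((405.49822998046875, 549.8814697265625), 383.8091125488281)
```

View pics/w1.png

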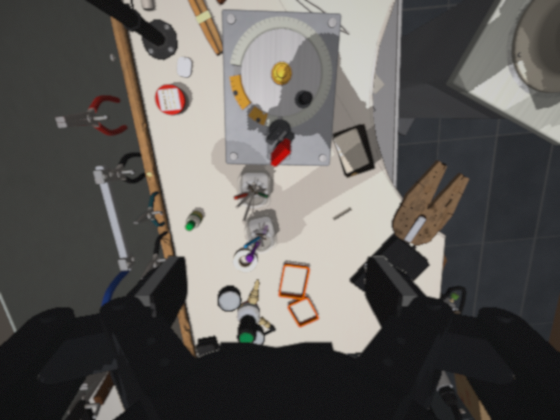

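Wrist view: ring at (282,73), post at (304,99), red bar at (281,152). The bar is turned about 38° from the lean plane. I'll fit it in the plane perpendicular to the pull axis.

```bash
cat > k.py <<'E'
from h import *
th=np.deg2rad(113.4);h=np.array([np.cos(th),np.sin(th),0]);z=np.array([0,0,1.]);l=np.deg2rad(35)
a=np.sin(l)*h+np.cos(l)*z;u=np.cos(l)*h-np.sin(l)*z;e=np.cross(a,u)
def knob(n,p,d,s=None,c0=(430,408)):
    W=cloud(n,d,s);b,g,r=[p[...,i].astype(int) for i in range(3)]
    m=(r>1.8*g)&(r>1.8*b)&(r>50)&(d>0)&(W[...,2]>255)&(W[...,2]<315)&(np.hypot(W[...,0]-c0[0],W[...,1]-c0[1])<40)
    q=W[m];A=np.c_[q@u,q@e,q@a];top=np.percentile(A[:,2],92)
    A1=A[A[:,2]>top-4]
    rc=cv2.minAreaRect(A1[:,:2].astype(np.float32));(cx,cy),(w,hh),ang=rc
    if w<hh: ang+=90
    ang=(ang+90)%180-90
    C=cx*u+cy*e+(top-11)*a
    print(n,m.sum(),len(A1),"top",top,"rect",rc,"bar angle from u (ccw about a)",ang,"centre",C)
if __name__=="__main__":
    for n in ["scene0","top0","w1"]:
        s=np.load("pics/w1.npz") if n=="w1" else None
        knob({"w1":"wrist"}.get(n,n[:-1]),cv2.imread(f"pics/{n}.png"),np.load(f"pics/{n}.npy"),s)
    o=np.array([467.4,323.8,0]) ; pin=o+58*h+234*z;print("pin",pin, "fixture x", e)
    o2=np.array([459.6,341.9,0])-20*h;print("o from plate",o2,"knob L at",[(np.array(c)-pin)@a for c in [(432,405,287)]])
E
python3 k.py
```

```text
scene 99 59 top 357.83206592258887 rect ((5.76678466796875, -555.5132446289062), (8.7091064453125, 29.520479202270508), 55.318450927734375) bar angle from u (ccw about a) -34.681549072265625 centre [428.94227688 407.52951152 280.80050403]
top 109 83 top 358.1642990315873 rect ((1.4699668884277344, -554.9326782226562), (8.38290023803711, 30.485109329223633), 52.08815002441406) bar angle from u (ccw about a) -37.91184997558594 centre [429.73163857 404.24356496 283.53720689]
wrist 344 174 top 356.67018785661435 rect ((3.431936264038086, -557.8812866210938), (8.932096481323242, 30.81275177001953), 53.81071472167969) bar angle from u (ccw about a) -36.18928527832031 centre [432.13981141 406.10306529 281.18796326]
pin [444.36542234 377.02976829 234.        ] fixture x [-0.91775463 -0.39714789  0.        ]
o from plate [467.54295781 323.54490749   0.        ] knob L at [np.float64(60.955433545927754)]
```

Fit: the bar's centre is about (431,407,282), 35° clockwise of the lean plane, so a 1.2 rad twist would take it to +35°. I'll pre-align the pads at φ≈-30°, come in above, and recheck.

Request:
{"api": "send_rows", "payload": {
  "steps": [
    [[1.0,0.3,3.0,0.1,1],[1.0,0.3,3.5,0.11,1],[0.7,0.2,3.5,0.11,0.45],[0.3,0.1,2.5,0.11,0.45],[0,0,1.5,0.11,0.45],[0,0,0,0,0.45],[0,0,0,0,0.45]]
  ]
}}

```text
clock: 4.07
position: [439.6, 427.4, 396.8]
ee_rot: [-0.658, 0.751, 0.027, 0.033]
contact_force: [0.6, -0.7, 0.0]
gripper_width: 38.4
```

```bash
cat > g.py <<'E'
import sys
from h import *
# usage: g.py x y z [yawdeg]
s=arm.read_state();X=R.from_quat(s["ee_rot"]).as_matrix();yaw=np.rad2deg(np.arctan2(X[1,0],X[0,0]))
np.set_printoptions(precision=3,suppress=True)
print("pos",s["position"],"yaw",yaw,"z",X[:,2],"F",s["contact_force"],"T",s["wrist_torque"],"w",s["gripper_width"],"t",s["clock"],"j",s["joints"])
t=np.array([float(v) for v in sys.argv[1:4]])
if len(t)==3: print("tool shift cm",X.T@(t-s["position"])/10)
if len(sys.argv)>4: print("turn",-np.deg2rad((float(sys.argv[4])-yaw+180)%360-180))
E
python3 g.py 431 407 267 -96; python3 w.py w2 | grep -E "gold|red"
python3 - <<'E'
from k import *
knob("wrist",cv2.imread("pics/w2.png"),np.load("pics/w2.npy"),np.load("pics/w2.npz"))
E
```

```text
pos [439.565 427.421 396.758] yaw -97.54899255925008 z [ 0.014  0.084 -0.996] F [ 0.583 -0.669  0.001] T [-0.18  -0.009 -0.043] w 38.40243526341399 t 4.0667 j [ 1.019  0.268  0.251 -0.032 -1.476 -1.149]
tool shift cm [ 3.232  0.616 12.746]
turn -0.02703502024780726
red 577 [430.99757916 404.29676146 287.85203182] [422.94419604 388.35945014 259.67703179] [439.40204124 424.20327586 297.06602421] [170.22183709 283.68457539]
gold 585 [467.08101027 323.58057016 257.76497651] ((467.19158935546875, 323.6935119628906), 11.025822639465332)
wrist 594 302 top 356.5414578995849 rect ((3.2236413955688477, -557.222412109375), (9.447912216186523, 31.471593856811523), 55.27338409423828) bar angle from u (ccw about a) -34.72661590576172 centre [431.6322137  405.61703886 281.20198688]
```

View pics/w2.png

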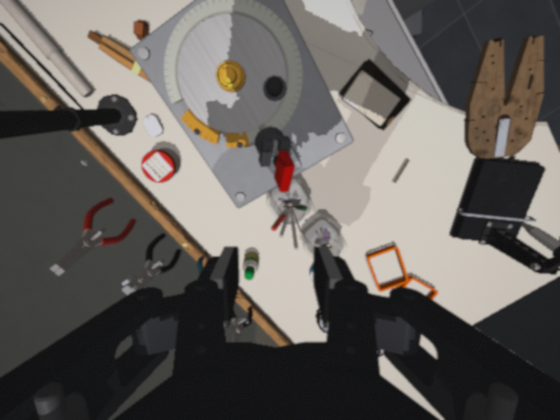

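Handle centre is (431.6,405.6,281.2) in this closer view, and the bar at image (285,170) lies roughly parallel to the pads. Descending gently.

Request:
{"api": "send_rows", "payload": {
  "steps": [
    [[0.8,0.15,1.5,0,0.45],[0.8,0.15,1.5,0,0.45],[0.8,0.15,1.5,0,0.45],[0.5,0.1,1.5,0,0.45],[0.3,0.1,1.5,0,0.45],[0,0,1.5,0,0.4],[0,0,1.0,0,0.4],[0,0,0,0,0.4],[0,0,0,0,0.4]]
  ]
}}

```text
clock: 4.87
position: [444.1, 420.4, 325.8]
ee_rot: [-0.665, 0.743, 0.031, 0.063]
contact_force: [-0.6, -0.7, 0.5]
gripper_width: 34.1
```

```bash
python3 g.py 431.6 406.8 266 -96
```

```text
pos [444.056 420.384 325.754] yaw -96.22033863551195 z [ 0.053  0.131 -0.99 ] F [-0.587 -0.712  0.468] T [-0.194  0.112  0.009] w 34.09400015000874 t 4.8667 j [ 1.01   0.247  0.048 -0.026 -1.232 -1.114]
tool shift cm [2.284 1.309 5.672]
turn -0.0038456346590352384
```

Request:
{"api": "send_rows", "payload": {
  "steps": [
    [[0,0,0,0,0.4],[0,0,0,0,0.4],[0,0,0,0,0.4],[0,0,0,0,0.4],[0,0,0,0,0.4],[0,0,0,0,0.4]]
  ]
}}

```text
clock: 5.37
position: [446.0, 422.7, 332.3]
ee_rot: [-0.666, 0.742, 0.032, 0.069]
contact_force: [-0.1, 0.4, 0.5]
gripper_width: 34.0
```

```bash
python3 g.py 431.6 406.8 266 -96
```

```text
pos [445.999 422.698 332.277] yaw -96.04716262930383 z [ 0.059  0.139 -0.989] F [-0.145  0.395  0.54 ] T [-0.256  0.11  -0.046] w 33.96955341553836 t 5.3667 j [ 1.01   0.245  0.059 -0.025 -1.235 -1.112]
tool shift cm [2.67  1.544 6.246]
turn -0.0008231431652495899
```

Request:
{"api": "send_rows", "payload": {
  "steps": [
    [[0,0,-2,0,0.4],[0,0,-2,0,0.4],[0,0,-2,0,0.4]]
  ]
}}

```text
clock: 5.62
position: [440.8, 413.0, 387.0]
ee_rot: [-0.666, 0.743, 0.031, 0.062]
contact_force: [0.4, 1.3, 0.5]
gripper_width: 34.2
```

```bash
python3 g.py 431.6 406.8 266 -96
```

```text
pos [440.767 412.956 387.005] yaw -96.10362809839451 z [ 0.051  0.129 -0.99 ] F [0.415 1.308 0.542] T [-0.224  0.077 -0.01 ] w 34.20870290787618 t 5.6167 j [ 1.007  0.22   0.159 -0.026 -1.373 -1.113]
tool shift cm [ 2.319  1.283 11.858]
turn -0.0018086515145645844
```

Request:
{"api": "send_rows", "payload": {
  "steps": [
    [[0,0,-0.8,0,0.4],[0,0,-0.8,0,0.4],[0,0,-0.8,0,0.4],[0,0,-0.8,0,0.4],[0,0,-0.8,0,0.4],[0,0,-0.8,0,0.4],[0,0,-0.8,0,0.4],[0,0,-0.8,0,0.4],[0,0,-0.8,0,0.4],[0,0,-0.8,0,0.4]]
  ]
}}

```text
clock: 6.45
position: [436.1, 401.5, 472.8]
ee_rot: [-0.666, 0.743, 0.031, 0.062]
contact_force: [-0.1, 0.2, 0.1]
gripper_width: 34.4
```

```bash
python3 g.py 431.6 406.8 266 -96
```

```text
pos [436.097 401.545 472.79 ] yaw -96.09258377772949 z [ 0.05   0.128 -0.99 ] F [-0.107  0.158  0.056] T [-0.279  0.067 -0.03 ] w 34.397056146962896 t 6.45 j [ 1.003  0.204  0.342 -0.027 -1.573 -1.114]
tool shift cm [ 2.283  1.25  20.526]
turn -0.001615891755314154
```

Request:
{"api": "send_rows", "payload": {
  "steps": [
    [[0,0,4.0,0,0.4],[0,0,4.0,0,0.4],[0,0,4.0,0,0.4],[0,0,4.0,0,0.4]]
  ]
}}

```text
clock: 6.78
position: [450.3, 427.0, 329.0]
ee_rot: [-0.665, 0.742, 0.033, 0.079]
contact_force: [0.4, 0.4, -0.8]
gripper_width: 34.1
```

```bash
python3 g.py 431.6 406.8 266 -96
```

```text
pos [450.338 427.039 329.046] yaw -95.96524234868623 z [ 0.074  0.155 -0.985] F [ 0.426  0.387 -0.794] T [-0.246  0.113 -0.004] w 34.07590290848729 t 6.7833 j [ 1.009  0.246  0.049 -0.021 -1.202 -1.112]
tool shift cm [3.198 1.986 5.761]
turn 0.0006066354556856354
```

Request:
{"api": "send_rows", "payload": {
  "steps": [
    [[0,0,0,0,0.4]]
  ]
}}

```text
clock: 6.87
position: [447.5, 424.9, 319.6]
ee_rot: [-0.665, 0.743, 0.033, 0.071]
contact_force: [-0.7, 0.5, -2.7]
gripper_width: 34.2
```

Request:
{"api": "send_rows", "payload": {
  "steps": [
    [[0,0,0,0,0.4],[0,0,0,0,0.4],[0,0,0,0,0.4],[0,0,0,0,0.4],[0,0,0,0,0.4],[0,0,0,0,0.4],[0,0,0,0,0.4],[0,0,0,0,0.4]]
  ]
}}

```text
clock: 7.53
position: [451.2, 427.6, 334.3]
ee_rot: [-0.665, 0.742, 0.033, 0.081]
contact_force: [0.3, -0.3, 0.8]
gripper_width: 34.0
```

```bash
python3 g.py 431.6 406.8 266 -96
```

```text
pos [451.153 427.594 334.35 ] yaw -95.93277271376384 z [ 0.076  0.156 -0.985] F [ 0.267 -0.262  0.769] T [-0.321  0.112  0.022] w 34.00327976357071 t 7.5333 j [ 1.009  0.245  0.059 -0.02  -1.212 -1.112]
tool shift cm [3.356 2.104 6.259]
turn 0.0011733374920019223
```

```bash
cat > hold.py <<'E'
import sys
from h import *
for _ in range(int(sys.argv[1]) if len(sys.argv)>1 else 2): optics.get_image("wrist")
s=arm.read_state();X=R.from_quat(s["ee_rot"]).as_matrix();j=s["joints"]
np.set_printoptions(precision=3,suppress=True)
print("pos",s["position"],"yaw",round(np.rad2deg(np.arctan2(X[1,0],X[0,0])),1),"z",X[:,2],"F",s["contact_force"],"T",s["wrist_torque"],"w",round(s["gripper_width"],1),"pitch",j[1]-j[2]-j[4]-np.pi/2,"t",s["clock"])
E
python3 hold.py 3
```

```text
pos [450.988 427.444 333.595] yaw -95.9 z [ 0.075  0.155 -0.985] F [ 0.639  0.091 -0.128] T [-0.29   0.151 -0.058] w 34.4 pitch -0.1719060592936481 t 7.6833
```

Request:
{"api": "send_rows", "payload": {
  "steps": [
    [[0,0,-4.0,0,0.4],[0,0,-4.0,0,0.4],[0,0,-4.0,0,0.4],[0,0,-4.0,0,0.4],[0,0,-4.0,0,0.4],[0,0,-4.0,0,0.4]]
  ]
}}

```text
clock: 8.18
position: [431.1, 388.5, 564.3]
ee_rot: [-0.666, 0.743, 0.031, 0.064]
contact_force: [1.1, 0.9, 0.2]
gripper_width: 34.0
```

```bash
python3 hold.py 0; python3 hold.py 3
```

```text
pos [431.107 388.516 564.307] yaw -96.1 z [ 0.054  0.131 -0.99 ] F [1.142 0.946 0.208] T [-0.074 -0.051  0.008] w 34.0 pitch -0.13983315597100177 t 8.1833
pos [431.922 389.177 566.872] yaw -96.1 z [ 0.06   0.138 -0.989] F [ 0.684  0.786 -1.036] T [-0.216  0.036  0.001] w 34.1 pitch -0.14926352645098406 t 8.3333
```

Request:
{"api": "send_rows", "payload": {
  "steps": [
    [[0,0,4.0,0,0.4]]
  ]
}}

```text
clock: 8.42
position: [435.8, 395.1, 534.1]
ee_rot: [-0.665, 0.742, 0.032, 0.076]
contact_force: [-0.1, 0.7, 1.2]
gripper_width: 33.8
```

```bash
python3 hold.py 0; python3 hold.py 2;python3 hold.py 2
```

```text
pos [435.829 395.132 534.122] yaw -96.1 z [ 0.07   0.149 -0.986] F [-0.059  0.684  1.218] T [-0.278  0.125 -0.012] w 33.8 pitch -0.16445845844238272 t 8.4167
pos [432.064 393.793 516.825] yaw -96.1 z [ 0.045  0.124 -0.991] F [ 0.451  2.696 -3.329] T [-0.211  0.129 -0.027] w 34.0 pitch -0.12886430307256624 t 8.5167
pos [434.398 394.617 525.823] yaw -96.1 z [ 0.058  0.134 -0.989] F [-0.031 -0.693  0.93 ] T [-0.312  0.092  0.029] w 34.2 pitch -0.14477413321510602 t 8.6167
```

Request:
{"api": "send_rows", "payload": {
  "steps": [
    [[0,0,4.0,0,0.4]]
  ]
}}

```text
clock: 8.7
position: [439.5, 400.7, 497.4]
ee_rot: [-0.665, 0.742, 0.031, 0.077]
contact_force: [0.0, -0.6, 3.2]
gripper_width: 33.9
```

```bash
python3 hold.py 2;python3 hold.py 2
```

```text
pos [435.078 399.42  479.734] yaw -96.1 z [ 0.048  0.125 -0.991] F [-0.326  1.124 -2.869] T [-0.144  0.114 -0.026] w 34.4 pitch -0.13123964875309535 t 8.8
pos [437.515 400.51  488.393] yaw -96.1 z [ 0.06   0.135 -0.989] F [-0.676  0.165  1.241] T [-0.269  0.078 -0.005] w 33.8 pitch -0.14678959982308726 t 8.9
```

The post-move overshoot briefly improves pitch, and re-basing at that moment ratchets the tilt back. I'll use that.

Request:
{"api": "send_rows", "payload": {
  "steps": [
    [[0,0,4.0,0,0.4]]
  ]
}}

```text
clock: 8.98
position: [443.5, 407.6, 462.3]
ee_rot: [-0.665, 0.742, 0.031, 0.08]
contact_force: [0.1, 0.3, 2.7]
gripper_width: 34.0
```

```bash
python3 hold.py 2
```

```text
pos [439.307 406.156 446.692] yaw -96.1 z [ 0.056  0.132 -0.99 ] F [-0.349  0.559 -1.246] T [-0.309  0.149  0.011] w 34.1 pitch -0.14172660506631773 t 9.0833
```

Request:
{"api": "send_rows", "payload": {
  "steps": [
    [[0,0,-3.0,0,0.4]]
  ]
}}

```text
clock: 9.17
position: [436.8, 402.3, 472.7]
ee_rot: [-0.666, 0.743, 0.03, 0.06]
contact_force: [0.6, 0.3, -1.0]
gripper_width: 34.2
```

Request:
{"api": "send_rows", "payload": {
  "steps": [
    [[0,0,4.0,0,0.4]]
  ]
}}

```text
clock: 9.25
position: [443.9, 409.3, 455.9]
ee_rot: [-0.665, 0.742, 0.03, 0.078]
contact_force: [1.2, 0.5, 5.8]
gripper_width: 34.1
```

```bash
python3 hold.py 2
```

```text
pos [438.241 407.447 434.377] yaw -96.1 z [ 0.045  0.123 -0.991] F [-0.188  0.913 -2.604] T [-0.242  0.162 -0.018] w 33.9 pitch -0.12831077139462788 t 9.35
```

Request:
{"api": "send_rows", "payload": {
  "steps": [
    [[0,0,-3.0,0,0.4]]
  ]
}}

```text
clock: 9.43
position: [435.7, 403.5, 459.6]
ee_rot: [-0.666, 0.743, 0.03, 0.052]
contact_force: [0.8, 1.0, -1.6]
gripper_width: 33.9
```

Request:
{"api": "send_rows", "payload": {
  "steps": [
    [[0,0,4.0,0,0.4]]
  ]
}}

```text
clock: 9.52
position: [442.4, 410.2, 442.7]
ee_rot: [-0.666, 0.742, 0.03, 0.069]
contact_force: [1.4, 0.1, 5.4]
gripper_width: 34.4
```

```bash
python3 hold.py 2
```

```text
pos [436.422 407.968 421.392] yaw -96.2 z [ 0.032  0.111 -0.993] F [ 0.076  1.476 -1.936] T [-0.203  0.081 -0.032] w 34.0 pitch -0.11093887338226116 t 9.6167
```

Request:
{"api": "send_rows", "payload": {
  "steps": [
    [[0,0,4.0,0,0.4]]
  ]
}}

```text
clock: 9.7
position: [441.1, 414.5, 392.7]
ee_rot: [-0.666, 0.743, 0.03, 0.059]
contact_force: [-0.1, 0.3, 2.0]
gripper_width: 33.9
```

```bash
python3 hold.py 2;python3 hold.py 2
```

```text
pos [436.326 411.655 377.729] yaw -96.2 z [ 0.025  0.103 -0.994] F [ 0.221  0.21  -2.248] T [-0.217  0.024 -0.03 ] w 33.9 pitch -0.10060753211651141 t 9.8
pos [438.781 413.037 384.431] yaw -96.1 z [ 0.035  0.111 -0.993] F [ 0.67  -0.444  1.565] T [-0.134  0.056  0.037] w 34.2 pitch -0.11289981912388902 t 9.9
```

Request:
{"api": "send_rows", "payload": {
  "steps": [
    [[0,0,-4.0,0,0.4],[0,0,4.0,0,0.4]]
  ]
}}

```text
clock: 10.07
position: [443.3, 414.9, 405.4]
ee_rot: [-0.667, 0.742, 0.029, 0.062]
contact_force: [1.0, -0.5, 6.8]
gripper_width: 34.3
```

```bash
python3 hold.py 2
```

```text
pos [436.129 411.388 382.436] yaw -96.2 z [ 0.022  0.099 -0.995] F [ 0.256 -0.328 -1.865] T [-0.218  0.038 -0.037] w 34.1 pitch -0.0958234126062798 t 10.1667
```

Request:
{"api": "send_rows", "payload": {
  "steps": [
    [[0,0,-4.0,0,0.4],[0,0,4.0,0,0.4]]
  ]
}}

```text
clock: 10.33
position: [438.8, 411.2, 401.4]
ee_rot: [-0.667, 0.743, 0.028, 0.047]
contact_force: [2.1, 0.3, 6.4]
gripper_width: 34.0
```

```bash
python3 hold.py 2
```

```text
pos [431.909 407.887 379.867] yaw -96.2 z [ 0.002  0.079 -0.997] F [-0.455 -0.153 -1.802] T [-0.242  0.044 -0.01 ] w 34.2 pitch -0.06816740597862392 t 10.4333
```

Request:
{"api": "send_rows", "payload": {
  "steps": [
    [[0,0,-4.0,0,0.4],[0,0,4.0,0,0.4]]
  ]
}}

```text
clock: 10.6
position: [434.4, 407.5, 397.6]
ee_rot: [-0.667, 0.744, 0.027, 0.031]
contact_force: [1.3, 0.4, 7.4]
gripper_width: 34.0
```

```bash
python3 hold.py 2
```

```text
pos [427.335 403.875 376.303] yaw -96.3 z [-0.02   0.056 -0.998] F [-0.206 -0.192 -1.873] T [-0.126  0.031 -0.068] w 34.2 pitch -0.03686337796870354 t 10.7
```

Request:
{"api": "send_rows", "payload": {
  "steps": [
    [[0,0,-4.0,0,0.4],[0,0,4.0,0,0.4]]
  ]
}}

```text
clock: 10.87
position: [430.0, 403.6, 393.3]
ee_rot: [-0.668, 0.744, 0.026, 0.014]
contact_force: [1.2, 1.5, 6.8]
gripper_width: 34.3
```

```bash
python3 hold.py 2
```

```text
pos [422.547 399.574 372.234] yaw -96.3 z [-0.044  0.032 -0.999] F [ 0.585  0.056 -2.846] T [-0.039 -0.012  0.026] w 33.9 pitch -0.003281991612348545 t 10.9667
```

Request:
{"api": "send_rows", "payload": {
  "steps": [
    [[0,0,-4.0,0,0.4],[0,0,4.0,0,0.4]]
  ]
}}

```text
clock: 11.13
position: [425.4, 399.6, 388.8]
ee_rot: [-0.668, 0.744, 0.024, -0.003]
contact_force: [2.3, 0.8, 6.4]
gripper_width: 34.5
```

```bash
python3 hold.py 2
```

```text
pos [417.66  395.07  367.934] yaw -96.3 z [-0.068  0.005 -0.998] F [ 0.513  0.49  -3.428] T [ 0.019 -0.094 -0.018] w 33.9 pitch 0.03194798143708266 t 11.2333
```

Request:
{"api": "send_rows", "payload": {
  "steps": [
    [[0,0,-4.0,0,0.4],[0,0,4.0,0,0.4]]
  ]
}}

```text
clock: 11.4
position: [420.8, 395.4, 384.4]
ee_rot: [-0.667, 0.744, 0.022, -0.021]
contact_force: [1.0, 0.3, 6.9]
gripper_width: 34.1
```

```bash
python3 hold.py 2; python3 hold.py 4; python3 g.py 431.6 406.5 266 -96
```

```text
pos [412.69  390.434 363.663] yaw -96.2 z [-0.093 -0.021 -0.995] F [ 0.085 -0.158 -2.551] T [ 0.1   -0.132  0.026] w 34.2 pitch 0.06813426830375535 t 11.5
pos [414.951 391.791 368.368] yaw -96.2 z [-0.084 -0.014 -0.996] F [0.138 0.427 0.339] T [-0.012 -0.211  0.039] w 34.1 pitch 0.057442904332940525 t 11.7
pos [414.951 391.791 368.368] yaw -96.21694577569328 z [-0.084 -0.014 -0.996] F [0.138 0.427 0.339] T [-0.012 -0.211  0.039] w 34.069748442942 t 11.7 j [ 1.006  0.269  0.198 -0.063 -1.557 -1.112]
tool shift cm [-1.883 -2.328 10.038]
turn -0.003786418084140498
```

Tilt is now under control. Approaching the handle with settled steps.

Request:
{"api": "send_rows", "payload": {
  "steps": [
    [[-0.95,-1.15,3.2,0,0.4]]
  ]
}}

```text
clock: 11.78
position: [427.0, 400.9, 344.3]
ee_rot: [-0.667, 0.744, 0.023, -0.028]
contact_force: [0.3, 0.6, 1.3]
gripper_width: 34.1
```

```bash
python3 hold.py 4
```

```text
pos [424.933 399.336 335.938] yaw -96.2 z [-0.084 -0.016 -0.996] F [-0.982  0.572  0.787] T [ 0.064 -0.188  0.01 ] w 34.3 pitch 0.05911687518277908 t 11.9833
```

Request:
{"api": "send_rows", "payload": {
  "steps": [
    [[-0.95,-1.15,2.0,0,0.4]]
  ]
}}

```text
clock: 12.07
position: [436.9, 407.9, 322.2]
ee_rot: [-0.667, 0.744, 0.022, -0.031]
contact_force: [-0.3, 0.4, 1.2]
gripper_width: 33.8
```

```bash
python3 hold.py 4; python3 g.py 431.6 406 266 -96
```

```text
pos [435.86  407.151 316.131] yaw -96.2 z [-0.083 -0.016 -0.996] F [ 0.363 -0.65  -0.744] T [ 0.07  -0.186  0.017] w 34.3 pitch 0.05899224284932969 t 12.2667
pos [435.86  407.151 316.131] yaw -96.21926991777494 z [-0.083 -0.016 -0.996] F [ 0.363 -0.65  -0.744] T [ 0.07  -0.186  0.017] w 34.28366226761326 t 12.2667 j [ 0.991  0.33   0.157 -0.061 -1.457 -1.091]
tool shift cm [0.037 0.004 5.032]
turn -0.003826982015749899
```

```bash
cat > kn.py <<'E'
import sys
from k import *
s=arm.read_state();p,d=optics.get_image("wrist");cv2.imwrite(f"pics/{sys.argv[1]}.png",p);np.save(f"pics/{sys.argv[1]}.npy",d);np.savez(f"pics/{sys.argv[1]}.npz",position=s["position"],ee_rot=s["ee_rot"])
knob("wrist",p,d,s)
E
python3 kn.py w3; python3 g.py 430.5 405.7 266.5
```

```text
wrist 1149 523 top 356.3971876711365 rect ((3.6288795471191406, -557.6887817382812), (9.49100112915039, 32.67040252685547), 54.67144775390625) bar angle from u (ccw about a) -35.32855224609375 centre [431.96125667 406.03096255 280.85137257]
pos [435.917 407.248 316.663] yaw -96.21264082191549 z [-0.082 -0.015 -0.997] F [-0.12   0.017  0.436] T [ 0.007 -0.139  0.023] w 34.063695456448166 t 12.3167 j [ 0.991  0.329  0.157 -0.061 -1.456 -1.091]
tool shift cm [0.094 0.118 5.046]
```

Request:
{"api": "send_rows", "payload": {
  "steps": [
    [[0,0.1,2.4,0,0.4]]
  ]
}}

```text
clock: 12.4
position: [435.2, 408.6, 299.1]
ee_rot: [-0.667, 0.744, 0.022, -0.029]
contact_force: [1.1, 0.4, 0.7]
gripper_width: 34.3
```

```bash
python3 hold.py 4; python3 g.py 430.5 405.7 266.5
```

```text
pos [433.006 406.857 294.131] yaw -96.2 z [-0.081 -0.015 -0.997] F [-0.091  0.226  0.473] T [ 0.028 -0.141  0.027] w 34.0 pitch 0.05682213262174174 t 12.6
pos [433.006 406.857 294.131] yaw -96.19290175914809 z [-0.081 -0.015 -0.997] F [-0.091  0.226  0.473] T [ 0.028 -0.141  0.027] w 34.00468913388792 t 12.6 j [ 0.995  0.333  0.108 -0.061 -1.403 -1.092]
tool shift cm [0.078 0.017 2.776]
```

Request:
{"api": "send_rows", "payload": {
  "steps": [
    [[0.05,0,2.7,0,0.35]]
  ]
}}

```text
clock: 12.68
position: [433.6, 408.2, 274.0]
ee_rot: [-0.668, 0.744, 0.022, -0.028]
contact_force: [-0.0, 0.2, 1.7]
gripper_width: 30.0
```

```bash
python3 hold.py 4; python3 g.py 430.8 405.8 266.5
```

```text
pos [431.112 406.048 268.406] yaw -96.2 z [-0.08  -0.015 -0.997] F [-0.088  0.849  1.367] T [ 0.024 -0.148 -0.013] w 30.1 pitch 0.05640817851104529 t 12.8833
pos [431.112 406.048 268.406] yaw -96.17536586421612 z [-0.08  -0.015 -0.997] F [-0.088  0.849  1.367] T [ 0.024 -0.148 -0.013] w 30.06087976958977 t 12.8833 j [ 0.997  0.342  0.058 -0.061 -1.343 -1.09 ]
tool shift cm [0.024 0.013 0.193]
```

Request:
{"api": "send_rows", "payload": {
  "steps": [
    [[0,0,0,0,0]]
  ]
}}

```text
clock: 12.97
position: [431.1, 406.2, 269.9]
ee_rot: [-0.667, 0.744, 0.021, -0.035]
contact_force: [-6.5, -0.9, 4.4]
gripper_width: 18.8
```

```bash
python3 hold.py 3;python3 hold.py 3
```

```text
pos [430.778 406.231 270.465] yaw -96.1 z [-0.08  -0.014 -0.997] F [-4.801 -0.718  2.362] T [-0.264  0.477  0.342] w 14.4 pitch 0.05546818578388457 t 13.1167
pos [430.774 406.241 270.475] yaw -96.0 z [-0.079 -0.014 -0.997] F [-5.138 -0.57   2.867] T [-0.204  0.495  0.392] w 14.1 pitch 0.05531474723787966 t 13.2667
```

Request:
{"api": "send_rows", "payload": {
  "steps": [
    [[-0.52,0.37,-0.86,0,0]]
  ]
}}

```text
clock: 13.35
position: [428.8, 409.4, 277.5]
ee_rot: [-0.668, 0.743, 0.019, -0.037]
contact_force: [12.7, 1.8, -19.7]
gripper_width: 13.2
```

```bash
python3 hold.py 4; python3 -c "
from k import *
s=arm.read_state();d=s['position']-np.array([430.774,406.241,270.475]);print('pull a,u,e',d@a,d@u,d@e)
X=R.from_quat(s['ee_rot']).as_matrix();print('1mm along a in tool cm',X.T@a/10)"; python3 kn.py w4
```

```text
pos [429.424 412.667 279.878] yaw -96.0 z [-0.076 -0.012 -0.997] F [ 2.506  1.03  -3.068] T [ 0.22  -1.979  0.601] w 13.0 pitch 0.05169812954095043 t 13.55
pull a,u,e 11.392625756240909 -0.12290920496261078 -1.31283380688166
1mm along a in tool cm [-0.04832148  0.03424323 -0.08057566]
wrist 1458 646 top 364.85105210490894 rect ((2.311342239379883, -558.5437622070312), (9.181187629699707, 30.47003936767578), 61.1547966003418) bar angle from u (ccw about a) -28.845203399658203 centre [431.24880085 409.83015204 288.53208126]
```

Request:
{"api": "send_rows", "payload": {
  "steps": [
    [[-0.13,0.08,-0.22,0,0]]
  ]
}}

```text
clock: 13.68
position: [429.2, 413.4, 281.1]
ee_rot: [-0.668, 0.743, 0.021, -0.033]
contact_force: [3.4, -1.7, -9.8]
gripper_width: 12.7
```

```bash
python3 hold.py 3; python3 kn.py w5
```

```text
pos [429.097 413.361 280.977] yaw -96.0 z [-0.077 -0.014 -0.997] F [ 3.618 -1.469 -8.466] T [-0.412 -2.648  0.733] w 12.8 pitch 0.053775819402976044 t 13.8333
wrist 1464 645 top 366.10554822078984 rect ((2.423849105834961, -558.5109252929688), (9.062013626098633, 30.37922477722168), 61.23995590209961) bar angle from u (ccw about a) -28.76004409790039 centre [430.89629585 410.56206121 289.49517303]
```

View pics/w5.png

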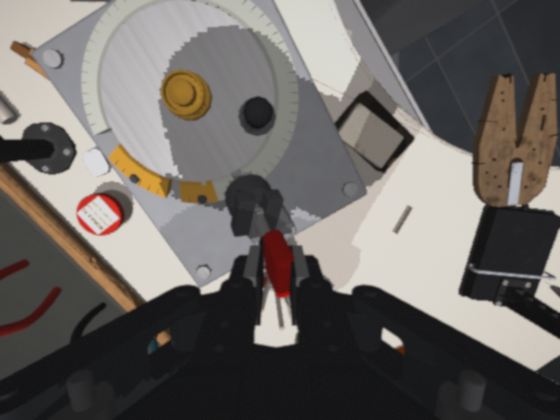

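The picture shows the red bar held between the fingers at (280,262), pulled about 9.6 mm. Starting the twist with a little extra pull.

Request:
{"api": "send_rows", "payload": {
  "steps": [
    [[-0.06,0.04,-0.09,-0.1,0],[0,0,0,-0.12,0]]
  ]
}}

```text
clock: 14.05
position: [428.3, 413.5, 280.4]
ee_rot: [0.747, -0.663, -0.025, 0.033]
contact_force: [1.9, 4.2, -4.5]
gripper_width: 10.9
```

```bash
python3 hold.py 2; python3 kn.py w6
```

```text
pos [428.367 413.904 280.52 ] yaw -83.4 z [-0.08  -0.015 -0.997] F [ 3.275  0.858 -8.334] T [ 0.771 -2.023  0.539] w 10.8 pitch 0.055567926582706484 t 14.15
wrist 1341 620 top 365.46534398291294 rect ((2.7849740982055664, -558.5800170898438), (9.286293029785156, 31.294485092163086), 73.37703704833984) bar angle from u (ccw about a) -16.622962951660156 centre [430.98805747 410.52398256 288.76361563]
```

Request:
{"api": "send_rows", "payload": {
  "steps": [
    [[-0.05,0.02,-0.08,-0.12,0],[0,0,0,-0.12,0],[0,0,0,-0.12,0],[0,0,0,-0.12,0],[0,0,0,-0.06,0]]
  ]
}}

```text
clock: 14.62
position: [424.1, 412.4, 281.2]
ee_rot: [0.896, -0.442, -0.036, 0.03]
contact_force: [4.1, 1.3, -5.2]
gripper_width: 8.5
```

```bash
python3 hold.py 2; python3 kn.py w7
```

```text
pos [424.336 412.503 281.11 ] yaw -52.9 z [-0.09  -0.021 -0.996] F [ 1.922  1.246 -4.674] T [-0.175 -0.287 -0.494] w 8.6 pitch 0.06640168343364516 t 14.7167
wrist 1079 491 top 365.4821316865137 rect ((1.8373661041259766, -556.9179077148438), (30.248559951782227, 8.249272346496582), 17.709035873413086) bar angle from u (ccw about a) 17.709035873413086 centre [429.76710486 409.16032313 289.32089293]
```

Bar is now at +17.7°, a twist of about 0.92 rad. Releasing and backing off.

Request:
{"api": "send_rows", "payload": {
  "steps": [
    [[0,0,0,0,0.35],[0,0,0,0,0.35],[0,0,0,0,0.35]]
  ]
}}

```text
clock: 15.02
position: [424.2, 413.0, 284.2]
ee_rot: [0.893, -0.447, -0.035, 0.028]
contact_force: [-0.0, -0.1, 0.2]
gripper_width: 29.6
```

```bash
python3 kn.py w8; python3 hold.py 0
```

```text
wrist 1124 580 top 365.41007546217634 rect ((2.2391738891601562, -557.6876831054688), (29.520618438720703, 8.333789825439453), 14.082898139953613) bar angle from u (ccw about a) 14.082898139953613 centre [430.35926589 409.73017852 289.03140045]
pos [424.256 413.057 284.551] yaw -53.2 z [-0.088 -0.018 -0.996] F [-0.42   0.505  0.065] T [ 0.016 -0.16  -0.002] w 29.8 pitch 0.06237180102065287 t 15.0667
```

Request:
{"api": "send_rows", "payload": {
  "steps": [
    [[0,0,-1.5,0,0.35],[0,0,-3.0,0,0.35],[0,0,-3.5,0,0.35]]
  ]
}}

```text
clock: 15.32
position: [428.2, 412.1, 360.5]
ee_rot: [0.893, -0.447, -0.038, 0.035]
contact_force: [0.6, 0.7, 1.4]
gripper_width: 30.0
```

```bash
python3 hold.py 5; python3 kn.py w9; python3 g.py 430.1 338.4 330 -21.6
```

```text
pos [428.656 412.774 360.532] yaw -53.3 z [-0.097 -0.026 -0.995] F [-0.467  0.208 -0.2  ] T [ 0.082 -0.21  -0.05 ] w 30.1 pitch 0.074053689501556 t 15.5667
wrist 526 314 top 365.4964244290661 rect ((3.1399707794189453, -557.3372802734375), (29.568140029907227, 8.64306926727295), 12.685344696044922) bar angle from u (ccw about a) 12.685344696044922 centre [429.72496093 410.31367269 288.58545751]
pos [428.535 412.595 359.708] yaw -53.317610330691735 z [-0.098 -0.027 -0.995] F [-0.212  0.44  -1.429] T [ 0.031 -0.2    0.   ] w 29.670637472163452 t 15.6167 j [ 1.003  0.326  0.257 -0.068 -1.578 -0.359]
tool shift cm [6.149 4.027 3.142]
turn -0.5535767311351384
```

View pics/w9.png

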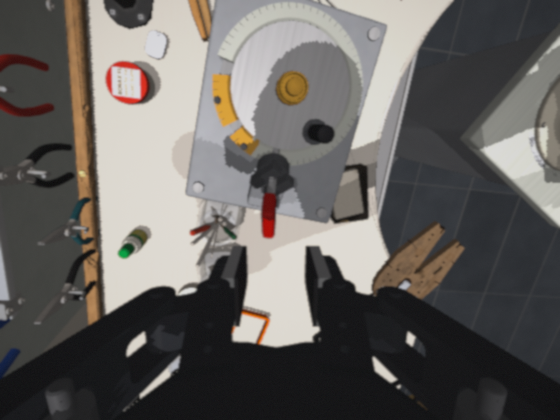

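View: the handle is parked at (269,210) with the bar at about +13°. The brass segment has a gap near (230,125), probably the second notch. I'll measure its angle.

Run:
```python
from k import *
o=np.array([467.3,323.7])
for n in ["w5","w9"]:
    p=cv2.imread(f"pics/{n}.png");d=np.load(f"pics/{n}.npy");W=cloud("wrist",d,np.load(f"pics/{n}.npz"))
    b,g,r=[p[...,i].astype(int) for i in range(3)]
    rel=W[...,:2]-o;rr=np.hypot(rel[...,0],rel[...,1]);an=(np.rad2deg(np.arctan2(rel[...,1],rel[...,0]))-113.4+180)%360-180
    m=(r>1.6*b)&(r>80)&(W[...,2]>222)&(W[...,2]<250)&(rr>45)&(rr<75)
    print(n,m.sum(),"z",np.median(W[m][:,2]),"r",np.percentile(rr[m],[5,95]))
    for r0,r1 in [(48,54),(54,59),(59,64),(64,70)]:
        mm=m&(rr>r0)&(rr<r1);H,_=np.histogram(an[mm],bins=np.arange(-90,0,3));print(r0,H)
    post=(r+g+b<150)&(W[...,2]>274)&(W[...,2]<285)&(rr<50);q=W[post];print("post",post.sum(),q.mean(0) if post.any() else 0)
```

```text
w5 1856 z 235.03710221014973 r [49.93080378 62.88920261]
48 [17 34 33 31 32 32 34 33 35 37 35 34 34 37  0  0 24 35 35 35 35 27 30 31
  1  0  0  0  0]
54 [12 32 31 30 31 31 33 31 31 28 32 27 35 26  0  0 20 29 34 35 25 29 34 28
  0  0  0  0  0]
59 [ 9 30 31 30 30 25  4 13 28 30 31 28 28 23  0  0  9 32 21 26  1 12 30 27
  0  0  0  0  0]
64 [0 2 1 0 0 0 0 0 0 0 0 0 0 0 0 0 0 0 0 0 0 0 0 0 0 0 0 0 0]
post 678 [430.40662818 337.94221785 279.38160101]
w9 1211 z 234.88506281566978 r [50.3064119  63.52438597]
48 [ 5 19 20 17 19 18 21 18 20 20 20 19 19 12  0  0 11 16 17 18 19 13 13 15
  0  0  0  0  0]
54 [ 5 23 25 22 23 23 23 22 23 20 22 22 22 17  0  0 13 20 20 20 20 19 19 16
  0  0  0  0  0]
59 [ 6 24 24 27 25 23  7  9 21 24 21 20 22 14  0  0 11 20 20 18  4  5 19 15
  0  0  0  0  0]
64 [0 0 0 4 0 1 1 0 0 1 1 1 2 2 0 0 1 4 3 1 0 0 1 1 0 0 0 0 0]
post 261 [431.5094218  338.87007077 279.20163072]
```

Request:
{"api": "send_rows", "payload": {
  "steps": [
    [[1.5,1.0,0,-0.12,0.35],[1.7,0.4,0,-0.12,0.35],[1.8,0.2,0,-0.12,0.35],[1.5,0,0,-0.12,0.3],[0.8,0,0,-0.08,0.3]]
  ]
}}

```text
clock: 16.03
position: [468.4, 352.8, 351.1]
ee_rot: [0.984, -0.171, -0.049, 0.027]
contact_force: [-0.7, 0.1, 0.2]
gripper_width: 25.7
```

```bash
python3 hold.py 3;python3 g.py 430.1 338.4 310 -21.6
```

```text
pos [468.002 353.678 350.984] yaw -20.4 z [-0.107 -0.036 -0.994] F [-0.408 -0.109 -0.423] T [ 0.114 -0.223 -0.015] w 25.4 pitch 0.09543939939116841 t 16.1833
pos [468.002 353.678 350.984] yaw -20.371513888786293 z [-0.107 -0.036 -0.994] F [-0.408 -0.109 -0.423] T [ 0.114 -0.223 -0.015] w 25.431162512437787 t 16.1833 j [ 0.891  0.322  0.226 -0.06  -1.571  0.33 ]
tool shift cm [-2.651  2.436  4.532]
turn 0.021441127455700263
```

The gap measures -48.3° to -41° clockwise of the pin, centre about 0.78 rad and width about 7.4 mm, which fits an 8 mm notch. The post is at (430.7,338.3). Moving over it.

Request:
{"api": "send_rows", "payload": {
  "steps": [
    [[-2.4,2.2,1.0,0,0.33]]
  ]
}}

```text
clock: 16.27
position: [439.6, 342.9, 342.5]
ee_rot: [0.983, -0.177, -0.049, 0.028]
contact_force: [-0.3, 1.6, 0.6]
gripper_width: 28.1
```

```bash
python3 hold.py 4;python3 g.py 429.3 337.8 253 -21.6
```

```text
pos [435.983 341.012 344.855] yaw -20.4 z [-0.107 -0.037 -0.994] F [ 0.652 -0.028 -0.268] T [ 0.098 -0.266 -0.015] w 28.0 pitch 0.09393253260515788 t 16.4667
pos [435.983 341.012 344.855] yaw -20.38689886773496 z [-0.107 -0.037 -0.994] F [ 0.652 -0.028 -0.268] T [ 0.098 -0.266 -0.015] w 27.99719924592369 t 16.4667 j [ 0.921  0.262  0.13  -0.063 -1.532  0.302]
tool shift cm [ 0.29  -0.124  9.21 ]
turn 0.02117260891769638
```

Request:
{"api": "send_rows", "payload": {
  "steps": [
    [[-0.2,0.2,3.0,0,0.33]]
  ]
}}

```text
clock: 16.55
position: [433.2, 341.3, 321.0]
ee_rot: [0.983, -0.175, -0.045, 0.022]
contact_force: [0.8, 0.5, 1.6]
gripper_width: 28.4
```

```bash
python3 hold.py 4;python3 g.py 429.3 337.8 253 -21.6
```

```text
pos [430.678 339.224 315.794] yaw -20.4 z [-0.106 -0.037 -0.994] F [0.148 0.14  0.635] T [ 0.063 -0.245  0.024] w 28.4 pitch 0.09395515503501906 t 16.75
pos [430.678 339.224 315.794] yaw -20.3894755898289 z [-0.106 -0.037 -0.994] F [0.148 0.14  0.635] T [ 0.063 -0.245  0.024] w 28.36930432217308 t 16.75 j [ 0.927  0.262  0.06  -0.063 -1.462  0.301]
tool shift cm [ 0.465 -0.269  6.26 ]
turn 0.021127636633248095
```

Request:
{"api": "send_rows", "payload": {
  "steps": [
    [[0.4,-0.25,3.2,0.02,0.33]]
  ]
}}

```text
clock: 16.83
position: [435.8, 342.0, 291.1]
ee_rot: [0.982, -0.185, -0.043, 0.022]
contact_force: [1.0, 1.1, 2.0]
gripper_width: 28.3
```

```bash
python3 hold.py 4;python3 g.py 429.3 337.8 253 -21.6
```

```text
pos [432.774 339.475 284.7  ] yaw -21.5 z [-0.105 -0.037 -0.994] F [-0.054  0.073  0.602] T [ 0.083 -0.247  0.041] w 28.2 pitch 0.09349839202389343 t 17.0333
pos [432.774 339.475 284.7  ] yaw -21.51496844882559 z [-0.105 -0.037 -0.994] F [-0.054  0.073  0.602] T [ 0.083 -0.247  0.041] w 28.193954417267992 t 17.0333 j [ 0.925  0.279  0.007 -0.062 -1.392  0.287]
tool shift cm [0.005 0.05  3.193]
turn 0.0014840805360715051
```

Request:
{"api": "send_rows", "payload": {
  "steps": [
    [[0.05,0,2.9,0,0.33]]
  ]
}}

```text
clock: 17.12
position: [434.2, 341.2, 263.0]
ee_rot: [0.982, -0.184, -0.043, 0.022]
contact_force: [1.3, 0.6, 1.9]
gripper_width: 27.9
```

```bash
python3 hold.py 4;python3 g.py 429.3 337.8 253 -21.6
```

```text
pos [430.929 338.577 257.374] yaw -21.5 z [-0.103 -0.037 -0.994] F [ 0.051 -1.312  0.96 ] T [ 0.092 -0.182  0.008] w 28.1 pitch 0.0923626861999669 t 17.3167
pos [430.929 338.577 257.374] yaw -21.482639558452437 z [-0.103 -0.037 -0.994] F [ 0.051 -1.312  0.96 ] T [ 0.092 -0.182  0.008] w 28.051868054825498 t 17.3167 j [ 0.927  0.29  -0.046 -0.062 -1.327  0.289]
tool shift cm [-0.087  0.099  0.454]
turn 0.0020483261165992863
```

Request:
{"api": "send_rows", "payload": {
  "steps": [
    [[0,0,0.1,0,0.21]]
  ]
}}

```text
clock: 17.4
position: [431.5, 338.9, 258.4]
ee_rot: [0.981, -0.184, -0.046, 0.027]
contact_force: [-2.5, -1.7, -1.3]
gripper_width: 18.5
```

```bash
python3 hold.py 3;python3 g.py 429.3 337.8 253 -21.6
```

```text
pos [431.384 338.861 257.912] yaw -21.5 z [-0.101 -0.036 -0.994] F [ 1.013 -1.058  0.149] T [-0.087 -0.175 -0.015] w 17.9 pitch 0.09007626656507073 t 17.55
pos [431.384 338.861 257.912] yaw -21.463951868829316 z [-0.101 -0.036 -0.994] F [ 1.013 -1.058  0.149] T [-0.087 -0.175 -0.015] w 17.916493484461697 t 17.55 j [ 0.927  0.29  -0.045 -0.062 -1.326  0.289]
tool shift cm [-0.115  0.139  0.513]
turn 0.002374487830113777
```

```bash
cat > arc.py <<'E'
import sys
from h import *
for _ in range(int(sys.argv[1])): optics.get_image("wrist")
s=arm.read_state();X=R.from_quat(s["ee_rot"]).as_matrix()
g=s["position"]-X[:,2]*(266-s["position"][2]);q=g[:2]-np.array([467.3,323.7])
np.set_printoptions(precision=3,suppress=True)
an=np.rad2deg(np.arctan2(q[1],q[0]))%360-158.4
yaw=np.rad2deg(np.arctan2(X[1,0],X[0,0]))
print("hand: r",np.hypot(*q),"table-equiv rad",np.deg2rad(an),"yaw err deg",yaw+21.6-an,"zTCP",s["position"][2],"z",X[:,2],"F",s["contact_force"],"w",s["gripper_width"],"t",s["clock"])
E
python3 arc.py 0
```

```text
hand: r 38.346703630803546 table-equiv rad -0.03767398560100979 yaw err deg 2.294608503545181 zTCP 257.9117204965754 z [-0.101 -0.036 -0.994] F [ 1.013 -1.058  0.149] w 17.916493484461697 t 17.55
```

Request:
{"api": "send_rows", "payload": {
  "steps": [
    [[0,0.4,0.2,-0.08,0.21],[0.03,0.5,0.2,-0.12,0.21],[0.03,0.5,0.2,-0.12,0.21]]
  ]
}}

```text
clock: 17.8
position: [430.0, 329.1, 256.4]
ee_rot: [0.999, -0.019, -0.046, 0.013]
contact_force: [-0.9, 3.5, 1.4]
gripper_width: 17.5
```

```bash
python3 arc.py 3
```

```text
hand: r 36.91186162099154 table-equiv rad 0.24908627347660608 yaw err deg 4.474800082157081 zTCP 256.1017604212815 z [-0.094 -0.027 -0.995] F [0.505 0.875 0.972] w 17.995817984308704 t 17.95
```

Request:
{"api": "send_rows", "payload": {
  "steps": [
    [[-0.08,0.4,0.15,-0.07,0.21],[-0.08,0.5,0.15,-0.1,0.21],[-0.08,0.5,0.15,-0.1,0.21],[-0.06,0.3,0.15,-0.08,0.21]]
  ]
}}

```text
clock: 18.28
position: [430.2, 315.6, 254.3]
ee_rot: [0.987, 0.152, -0.043, 0.002]
contact_force: [-0.2, 2.2, 1.4]
gripper_width: 18.1
```

```bash
python3 arc.py 3
```

```text
hand: r 37.38128843799656 table-equiv rad 0.6067130744066298 yaw err deg 3.980208499280195 zTCP 253.7657571674568 z [-0.087 -0.019 -0.996] F [-0.276  1.002  0.649] w 17.867999965769418 t 18.4333
```

Request:
{"api": "send_rows", "payload": {
  "steps": [
    [[-0.08,0.45,0.1,-0.08,0.21]]
  ]
}}

```text
clock: 18.52
position: [430.6, 311.6, 253.2]
ee_rot: [0.981, 0.187, -0.044, 0.001]
contact_force: [-0.2, 2.1, 1.8]
gripper_width: 17.8
```

```bash
python3 arc.py 3
```

```text
hand: r 38.16887797385023 table-equiv rad 0.7281600548406675 yaw err deg 1.3854591657846953 zTCP 252.73918435651981 z [-0.087 -0.02  -0.996] F [-0.385  0.213  0.376] w 18.25599903582968 t 18.6667
```

Request:
{"api": "send_rows", "payload": {
  "steps": [
    [[0,0,0,0,0.35],[0,0,0,0,0.35]]
  ]
}}

```text
clock: 18.83
position: [430.1, 309.9, 252.3]
ee_rot: [0.982, 0.183, -0.045, 0.003]
contact_force: [-0.3, 0.2, 0.4]
gripper_width: 30.1
```

```bash
python3 hold.py 2
```

```text
pos [430.09  309.96  252.251] yaw 21.2 z [-0.088 -0.022 -0.996] F [ 0.992 -0.387 -0.419] T [ 0.037 -0.209 -0.024] w 30.0 pitch 0.07263717998227714 t 18.9333
```

Request:
{"api": "send_rows", "payload": {
  "steps": [
    [[0,0,-2,0,0.35],[0,0,-4,0,0.4],[0,0,-4,0,0.4]]
  ]
}}

```text
clock: 19.18
position: [435.2, 309.2, 344.6]
ee_rot: [0.982, 0.182, -0.056, 0.009]
contact_force: [1.2, 0.4, 0.1]
gripper_width: 34.5
```

```bash
python3 hold.py 4
cat > tb.py <<'E'
from k import *
import sys
n=sys.argv[1];s=arm.read_state();p,d=optics.get_image("wrist");cv2.imwrite(f"pics/{n}.png",p);knob("wrist",p,d,s)
W=cloud("wrist",d,s);o=np.array([467.3,323.7]);b,g,r=[p[...,i].astype(int) for i in range(3)]
rel=W[...,:2]-o;rr=np.hypot(rel[...,0],rel[...,1]);an=(np.rad2deg(np.arctan2(rel[...,1],rel[...,0]))-113.4+180)%360-180
post=(r+g+b<170)&(W[...,2]>272)&(W[...,2]<286)&(rr<52)&(rr>25)
if post.any(): q=W[post].mean(0);f=q[:2]-o;print("post",post.sum(),q,"r",np.hypot(*f),"table",np.deg2rad(np.rad2deg(np.arctan2(f[1],f[0]))%360-158.4))
m=(r>1.6*b)&(r>80)&(W[...,2]>222)&(W[...,2]<250)&(rr>45)&(rr<59);print("brass",m.sum(),np.histogram(an[m],bins=np.arange(-60,60,2))[0])
E
python3 tb.py w10; python3 g.py 430 409.5 345 -53
```

```text
pos [435.9   310.231 345.147] yaw 21.0 z [-0.102 -0.033 -0.994] F [-1.013 -0.148 -1.206] T [ 0.039 -0.199 -0.029] w 34.3 pitch 0.09060904985693963 t 19.3833
wrist 669 341 top 365.4434642045247 rect ((1.6657238006591797, -558.1746215820312), (28.750301361083984, 8.45045280456543), 13.46670913696289) bar angle from u (ccw about a) 13.46670913696289 centre [430.98510752 409.51003239 289.38766837]
post 267 [430.99524416 312.32168898 278.65413273] r 38.04604129983821 table 0.6807057513187751
brass 741 [ 0  0  0  0  0 24 32 31 28 32 26 31 28 26 29 27 27 27 26 27 26 25 24 25
 25  6  3  0  1 17 14 12 13 14 18 19 18 17 17 20  6  0  0  0  0  0  0  0
  0  0  0  0  0  0  0  0  0  0  0]
pos [435.384 309.841 343.825] yaw 20.995777759457457 z [-0.105 -0.035 -0.994] F [-0.703  0.267 -0.793] T [ 0.072 -0.146 -0.005] w 34.43655386108364 t 19.4333 j [ 0.887  0.227  0.079 -0.059 -1.517  1.056]
tool shift cm [ 3.036 -9.499 -0.409]
turn 1.2914699544765254
```

Table is at 0.68 rad with the notch gap about 0.10 rad further on. Handle still parked. Turning the hand and going back to the handle.

Request:
{"api": "send_rows", "payload": {
  "steps": [
    [[0.3,-1.5,0.1,0.12,0.35],[0.1,-1.0,0.1,0.12,0.35],[0,-0.8,0.1,0.12,0.35],[0,0,0.1,0.12,0.35],[0,0,0.1,0.12,0.35],[0,0,0.1,0.12,0.35],[0,0,0.1,0.12,0.35],[0,0,0.1,0.12,0.35],[0,0,0.1,0.12,0.35],[0,0,0.1,0.12,0.35]]
  ]
}}

```text
clock: 20.27
position: [422.6, 338.7, 314.2]
ee_rot: [0.902, -0.426, -0.045, 0.056]
contact_force: [0.1, -0.0, -0.1]
gripper_width: 29.7
```

```bash
python3 hold.py 3; python3 g.py 430 409.5 330 -55.5
```

```text
pos [422.746 338.758 314.616] yaw -50.2 z [-0.129 -0.061 -0.99 ] F [-0.306 -0.234 -0.444] T [ 0.15  -0.207  0.061] w 30.0 pitch 0.12673549165993103 t 20.4167
pos [422.746 338.758 314.616] yaw -50.217414017403726 z [-0.129 -0.061 -0.99 ] F [-0.306 -0.234 -0.444] T [ 0.15  -0.207  0.061] w 30.003678499142847 t 20.4167 j [ 0.936  0.269  0.065 -0.068 -1.494 -0.229]
tool shift cm [-5.024 -4.847 -2.051]
turn 0.0921985184160051
```

Request:
{"api": "send_rows", "payload": {
  "steps": [
    [[-1.2,-1.2,-3.0,0.09,0.35]]
  ]
}}

```text
clock: 20.5
position: [424.1, 352.6, 336.3]
ee_rot: [0.883, -0.462, -0.046, 0.066]
contact_force: [-0.4, 0.8, -1.2]
gripper_width: 29.9
```

```bash
python3 hold.py 1;python3 hold.py 1;python3 hold.py 1
```

```text
pos [429.084 358.896 344.869] yaw -55.5 z [-0.127 -0.063 -0.99 ] F [3.71  3.944 7.585] T [ 0.551 -0.717 -0.053] w 29.5 pitch 0.125344630898911 t 20.55
pos [429.343 359.03  344.985] yaw -55.2 z [-0.125 -0.059 -0.99 ] F [-0.16   0.371  0.754] T [ 0.139 -0.264 -0.024] w 29.9 pitch 0.12166965818403686 t 20.6
pos [428.657 358.469 343.979] yaw -55.1 z [-0.127 -0.06  -0.99 ] F [ 0.2   -0.099 -0.007] T [ 0.082 -0.242 -0.035] w 29.9 pitch 0.12313492233604473 t 20.65
```

Request:
{"api": "send_rows", "payload": {
  "steps": [
    [[-1.8,-1.8,-2.0,0,0.35]]
  ]
}}

```text
clock: 20.73
position: [432.4, 379.9, 357.4]
ee_rot: [0.884, -0.46, -0.045, 0.062]
contact_force: [-0.1, 0.8, -0.7]
gripper_width: 29.9
```

```bash
python3 hold.py 1;python3 hold.py 1;python3 hold.py 2;  python3 g.py 430 409.5 330 -55.5
```

```text
pos [436.362 387.158 362.016] yaw -54.9 z [-0.126 -0.06  -0.99 ] F [2.471 4.525 5.16 ] T [ 0.609 -0.756 -0.04 ] w 30.1 pitch 0.12110615700067529 t 20.7833
pos [436.232 386.521 361.882] yaw -54.9 z [-0.125 -0.059 -0.99 ] F [ 0.004  1.039 -0.915] T [ 0.052 -0.264 -0.015] w 29.8 pitch 0.12004641401743665 t 20.8333
pos [435.379 384.901 361.139] yaw -55.0 z [-0.127 -0.06  -0.99 ] F [-1.12  -0.071  0.061] T [ 0.117 -0.252  0.025] w 29.9 pitch 0.12242737425427541 t 20.9333
pos [435.379 384.901 361.139] yaw -55.0115793293266 z [-0.127 -0.06  -0.99 ] F [-1.12  -0.071  0.061] T [ 0.117 -0.252  0.025] w 29.86833653301649 t 20.9333 j [ 0.964  0.326  0.257 -0.071 -1.625 -0.352]
tool shift cm [-2.248 -1.4    3.004]
turn 0.008524548838049848
```

Request:
{"api": "send_rows", "payload": {
  "steps": [
    [[0,0,-4.0,0,0.35]]
  ]
}}

```text
clock: 21.02
position: [435.7, 383.4, 389.4]
ee_rot: [0.885, -0.459, -0.047, 0.069]
contact_force: [-0.4, 1.2, -3.1]
gripper_width: 29.9
```

```bash
python3 hold.py 3
```

```text
pos [441.187 387.075 403.077] yaw -55.0 z [-0.124 -0.056 -0.991] F [-0.156  0.044 -0.207] T [ 0.119 -0.233 -0.02 ] w 29.7 pitch 0.11748785956455432 t 21.1667
```

Request:
{"api": "send_rows", "payload": {
  "steps": [
    [[0,0,-4.0,0,0.35]]
  ]
}}

```text
clock: 21.25
position: [441.3, 385.5, 429.9]
ee_rot: [0.885, -0.459, -0.047, 0.067]
contact_force: [0.3, 2.1, -4.1]
gripper_width: 30.0
```

```bash
python3 hold.py 3
```

```text
pos [446.723 389.053 444.44 ] yaw -55.0 z [-0.12  -0.052 -0.991] F [-0.022  0.603 -0.398] T [ 0.11  -0.209 -0.017] w 29.9 pitch 0.1118842551687349 t 21.4
```

Request:
{"api": "send_rows", "payload": {
  "steps": [
    [[0,0,-4.0,0,0.35]]
  ]
}}

```text
clock: 21.48
position: [447.0, 387.9, 470.2]
ee_rot: [0.885, -0.459, -0.046, 0.066]
contact_force: [2.4, 3.9, -4.3]
gripper_width: 29.8
```

```bash
python3 hold.py 3
```

```text
pos [452.032 390.97  485.556] yaw -54.9 z [-0.116 -0.048 -0.992] F [-0.31   0.114  0.501] T [ 0.053 -0.228 -0.013] w 29.7 pitch 0.10616692525728832 t 21.6333
```

Request:
{"api": "send_rows", "payload": {
  "steps": [
    [[0,0,2.0,0,0.35],[0,0,0,0,0.35],[0,0,2.0,0,0.35],[0,0,0,0,0.35],[0,0,2.0,0,0.35],[0,0,0,0,0.35],[0,0,0,0,0.35]]
  ]
}}

```text
clock: 22.22
position: [446.3, 388.7, 428.0]
ee_rot: [0.887, -0.459, -0.04, 0.044]
contact_force: [0.3, -0.1, 0.7]
gripper_width: 29.9
```

```bash
python3 hold.py 3; python3 g.py 430 409.5 330 -55.5
```

```text
pos [446.18  389.168 427.473] yaw -54.8 z [-0.111 -0.041 -0.993] F [ 0.127 -0.042  0.085] T [ 0.104 -0.253  0.019] w 30.2 pitch 0.09772217827339102 t 22.3667
pos [446.18  389.168 427.473] yaw -54.82860718397471 z [-0.111 -0.041 -0.993] F [ 0.127 -0.042  0.085] T [ 0.104 -0.253  0.019] w 30.152058898971614 t 22.3667 j [ 0.955  0.331  0.424 -0.069 -1.761 -0.349]
tool shift cm [-2.292 -0.976  9.775]
turn 0.011718015213877596
```

Request:
{"api": "send_rows", "payload": {
  "steps": [
    [[-1.1,-0.5,3.5,0,0.35],[-1.1,-0.4,3.0,0,0.35],[0,0,0,0,0.35]]
  ]
}}

```text
clock: 22.62
position: [436.0, 411.9, 366.8]
ee_rot: [0.887, -0.46, -0.039, 0.037]
contact_force: [-0.1, -0.5, -1.8]
gripper_width: 29.9
```

```bash
python3 hold.py 3; python3 tb.py w11 | head -1; python3 g.py 430 409.5 320 -55.5
```

```text
pos [438.669 411.655 373.403] yaw -54.9 z [-0.094 -0.025 -0.995] F [0.504 0.471 0.986] T [ 0.038 -0.191  0.015] w 29.8 pitch 0.07232528887567424 t 22.7667
wrist 458 274 top 365.47041150657174 rect ((2.3608083724975586, -557.7665405273438), (29.480031967163086, 8.48060417175293), 13.718910217285156) bar angle from u (ccw about a) 13.718910217285156 centre [430.37832274 409.88470006 289.01105817]
pos [438.785 411.621 373.814] yaw -54.96407394864925 z [-0.094 -0.023 -0.995] F [-0.595  0.253 -0.141] T [ 0.071 -0.161  0.031] w 30.172767964824203 t 22.8167 j [ 0.988  0.334  0.301 -0.065 -1.609 -0.376]
tool shift cm [-0.144  0.352  5.443]
turn 0.009353674143282656
```

Request:
{"api": "send_rows", "payload": {
  "steps": [
    [[-0.1,0.3,3.7,0,0.35]]
  ]
}}

```text
clock: 22.9
position: [436.3, 412.1, 346.0]
ee_rot: [0.887, -0.46, -0.033, 0.023]
contact_force: [1.6, 1.3, 1.3]
gripper_width: 29.7
```

```bash
python3 hold.py 4; python3 g.py 429.2 409.5 275 -55.5
```

```text
pos [433.183 409.869 339.122] yaw -55.0 z [-0.092 -0.023 -0.996] F [ 0.247 -0.09   1.062] T [ 0.034 -0.198 -0.038] w 29.8 pitch 0.06930294077603749 t 23.1
pos [433.183 409.869 339.122] yaw -54.96516191152887 z [-0.092 -0.023 -0.996] F [ 0.247 -0.09   1.062] T [ 0.034 -0.198 -0.038] w 29.807891419545097 t 23.1 j [ 0.995  0.329  0.211 -0.065 -1.523 -0.377]
tool shift cm [ 0.02  -0.219  6.421]
turn 0.009334685608894
```

Request:
{"api": "send_rows", "payload": {
  "steps": [
    [[0,0.1,2.3,0,0.35]]
  ]
}}

```text
clock: 23.18
position: [433.7, 411.0, 323.6]
ee_rot: [0.887, -0.46, -0.033, 0.024]
contact_force: [0.3, 0.1, 2.0]
gripper_width: 30.0
```

```bash
python3 hold.py 4; python3 g.py 429.2 409.5 275 -55.5
```

```text
pos [431.305 409.375 318.5  ] yaw -55.0 z [-0.089 -0.021 -0.996] F [-0.404  0.095  0.15 ] T [ 0.105 -0.201  0.014] w 30.0 pitch 0.06638943454077051 t 23.3833
pos [431.305 409.375 318.5  ] yaw -54.96473558664608 z [-0.089 -0.021 -0.996] F [-0.404  0.095  0.15 ] T [ 0.105 -0.201  0.014] w 29.960784156520546 t 23.3833 j [ 0.998  0.33   0.164 -0.064 -1.471 -0.376]
tool shift cm [ 0.018 -0.206  4.35 ]
turn 0.009342126381781958
```

Request:
{"api": "send_rows", "payload": {
  "steps": [
    [[0,-0.15,2.2,0,0.35]]
  ]
}}

```text
clock: 23.47
position: [433.4, 411.9, 302.9]
ee_rot: [0.887, -0.46, -0.033, 0.024]
contact_force: [0.3, 1.2, 1.1]
gripper_width: 30.0
```

```bash
python3 hold.py 4; python3 g.py 429.2 409.5 275 -55.5
```

```text
pos [431.164 410.129 297.737] yaw -54.9 z [-0.088 -0.021 -0.996] F [-0.488  0.647  0.358] T [ 0.065 -0.191 -0.044] w 29.8 pitch 0.06536272919290775 t 23.6667
pos [431.164 410.129 297.737] yaw -54.94892941994551 z [-0.088 -0.021 -0.996] F [-0.488  0.647  0.358] T [ 0.065 -0.191 -0.044] w 29.834656532722054 t 23.6667 j [ 0.999  0.338  0.125 -0.064 -1.423 -0.375]
tool shift cm [0.016 0.005 2.283]
turn 0.009617996032826013
```

Request:
{"api": "send_rows", "payload": {
  "steps": [
    [[0,-0.05,2.0,0,0.35]]
  ]
}}

```text
clock: 23.75
position: [432.2, 411.8, 283.3]
ee_rot: [0.887, -0.46, -0.032, 0.024]
contact_force: [0.2, 0.4, 0.6]
gripper_width: 30.0
```

```bash
python3 hold.py 4; python3 g.py 429.2 409.5 275 -55.5
```

```text
pos [430.221 410.18  278.832] yaw -54.9 z [-0.087 -0.02  -0.996] F [0.399 0.463 0.437] T [ 0.065 -0.203  0.003] w 29.6 pitch 0.064776950681805 t 23.95
pos [430.221 410.18  278.832] yaw -54.93422410289792 z [-0.087 -0.02  -0.996] F [0.399 0.463 0.437] T [ 0.065 -0.203  0.003] w 29.61609305021906 t 23.95 j [ 1.001  0.345  0.089 -0.063 -1.379 -0.373]
tool shift cm [0.01  0.09  0.392]
turn 0.009874652232855788
```

Request:
{"api": "send_rows", "payload": {
  "steps": [
    [[0,0,0,0,0]]
  ]
}}

```text
clock: 24.03
position: [430.7, 410.5, 280.2]
ee_rot: [0.887, -0.46, -0.034, 0.028]
contact_force: [-0.6, 0.7, 1.4]
gripper_width: 19.2
```

```bash
python3 hold.py 5; python3 kn.py w12
```

```text
pos [428.821 409.16  280.716] yaw -55.0 z [-0.09  -0.022 -0.996] F [-6.385 -2.049  5.676] T [-0.776  1.937 -0.295] w 8.5 pitch 0.06770724624378155 t 24.2833
wrist 1231 621 top 365.37228605274913 rect ((-0.13928985595703125, -557.968017578125), (35.396095275878906, 8.987744331359863), 12.683176040649414) bar angle from u (ccw about a) 12.683176040649414 centre [431.39892492 408.03353748 290.36467594]
```

Request:
{"api": "send_rows", "payload": {
  "steps": [
    [[0,0,0.1,0.12,0],[0,0,0.1,0.12,0],[0,0,0.1,0.12,0],[0,0,0.1,0.12,0],[0,0,0.1,0.12,0]]
  ]
}}

```text
clock: 24.75
position: [431.0, 411.0, 282.1]
ee_rot: [0.707, -0.706, -0.022, 0.032]
contact_force: [1.0, -2.8, -3.9]
gripper_width: 9.1
```

```bash
python3 hold.py 1; python3 kn.py w13
```

```text
pos [431.125 410.999 282.108] yaw -90.1 z [-0.077 -0.015 -0.997] F [-2.454 -3.255 -1.224] T [-0.202 -1.062  1.126] w 8.9 pitch 0.05385093389631557 t 24.8
wrist 1002 338 top 364.85445001961835 rect ((-0.5269927978515625, -559.6956787109375), (4.951656818389893, 35.640865325927734), 69.81944274902344) bar angle from u (ccw about a) -20.180557250976562 centre [433.22858347 408.15561677 290.16286677]
```

Request:
{"api": "send_rows", "payload": {
  "steps": [
    [[0,0,0.1,0.12,0],[0,0,0.1,0.08,0]]
  ]
}}

```text
clock: 25.02
position: [432.7, 411.4, 282.2]
ee_rot: [-0.639, 0.768, 0.017, -0.031]
contact_force: [-4.4, -3.7, -1.2]
gripper_width: 8.5
```

```bash
python3 hold.py 2; python3 kn.py w14
```

```text
pos [432.416 411.336 282.183] yaw -100.2 z [-0.07  -0.013 -0.997] F [-2.051 -3.77  -1.032] T [-0.392 -1.773  1.706] w 9.1 pitch 0.04945973553127714 t 25.1167
wrist 1026 329 top 363.6959693828125 rect ((-2.668294906616211, -560.9229736328125), (13.680023193359375, 30.74657440185547), 48.35585021972656) bar angle from u (ccw about a) -41.64414978027344 centre [435.31545283 406.423418   290.44209542]
```

Request:
{"api": "send_rows", "payload": {
  "steps": [
    [[0,0,0,0,0.35],[0,0,-0.1,0,0.35]]
  ]
}}

```text
clock: 25.33
position: [429.2, 412.8, 283.7]
ee_rot: [-0.641, 0.766, 0.021, -0.033]
contact_force: [0.1, -0.0, 0.1]
gripper_width: 29.8
```

```bash
python3 hold.py 2; python3 kn.py w15
```

```text
pos [429.902 412.721 283.966] yaw -100.1 z [-0.076 -0.01  -0.997] F [-0.282 -0.591  0.427] T [ 0.049 -0.152  0.007] w 29.8 pitch 0.04952204652260983 t 25.4333
wrist 1423 720 top 361.9768275779345 rect ((3.607900619506836, -557.7582397460938), (9.087356567382812, 32.30234909057617), 64.33499908447266) bar angle from u (ccw about a) -25.665000915527344 centre [430.7608148  408.9799121  285.43397903]
```

View pics/w15.png

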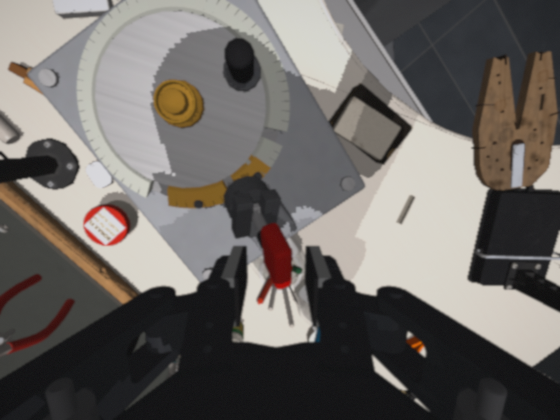

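The handle has dropped to about 5.6 mm (pin on the rim) with the bar back at about -26°, seen at (275,255). The post is at (240,55). Next I raise, turn, and go back to the post.

Request:
{"api": "send_rows", "payload": {
  "steps": [
    [[0,0,-2.0,0,0.35],[0,0,-3.5,0,0.35],[0,0,-3.0,0.05,0.35],[0.5,0,0,0.12,0.35],[0.5,0,0,0.12,0.35],[0,0,0,0.12,0.35],[0,0,0,0.12,0.35],[0,0,0,0.12,0.35],[0,0,0,0.12,0.35],[0,0,0,0.12,0.35]]
  ]
}}

```text
clock: 26.32
position: [436.6, 401.1, 370.4]
ee_rot: [-0.229, 0.972, 0.003, -0.042]
contact_force: [-0.2, 0.8, -0.7]
gripper_width: 30.0
```

```bash
python3 hold.py 3; python3 tb.py w16; python3 g.py 429.5 312 330 -162.6
```

```text
pos [436.517 401.148 370.257] yaw -152.9 z [-0.083 -0.013 -0.996] F [-0.481 -0.752 -0.048] T [ 0.034 -0.16   0.062] w 30.2 pitch 0.05684704548095176 t 26.4667
wrist 515 360 top 362.08799547162465 rect ((3.242216110229492, -557.0934448242188), (9.502262115478516, 30.769859313964844), 63.714195251464844) bar angle from u (ccw about a) -26.285804748535156 centre [430.24433886 408.49949473 285.73479045]
post 248 [428.36414593 312.68057034 278.88695528] r 40.465152440048236 table 0.6527934101851783
brass 489 [ 0  0  0  0  0  5 20 17 15 16 19 16 18 21 15 19 16 19 20 20 19 22 18 14
 10  5  0  0  0  1  5  5  8  7 14 22 17 19 20 21  6  0  0  0  0  0  0  0
  0  0  0  0  0  0  0  0  0  0  0]
pos [436.461 401.203 370.326] yaw -152.8615762286059 z [-0.082 -0.013 -0.997] F [-0.498 -0.306  0.809] T [ 0.001 -0.14  -0.004] w 29.937011084220924 t 26.5167 j [ 0.984  0.309  0.257 -0.061 -1.576 -2.081]
tool shift cm [ 4.353 -7.732  4.193]
turn 0.1699675587653103
```

Request:
{"api": "send_rows", "payload": {
  "steps": [
    [[2.1,-3.5,0,0.09,0.35]]
  ]
}}

```text
clock: 26.6
position: [434.0, 364.4, 367.7]
ee_rot: [-0.192, 0.98, 0.001, -0.043]
contact_force: [1.0, -0.7, -1.0]
gripper_width: 30.0
```

```bash
python3 hold.py 3
```

```text
pos [433.712 358.754 371.855] yaw -158.0 z [-0.082 -0.013 -0.997] F [0.213 1.059 0.393] T [ 0.03  -0.15   0.027] w 30.0 pitch 0.05838400039035019 t 26.75
```

Request:
{"api": "send_rows", "payload": {
  "steps": [
    [[1.4,-3.7,1.0,0.08,0.35]]
  ]
}}

```text
clock: 26.83
position: [434.7, 323.6, 362.1]
ee_rot: [-0.153, 0.987, 0.001, -0.04]
contact_force: [0.6, -0.2, -0.5]
gripper_width: 29.8
```

```bash
python3 hold.py 4; python3 g.py 428.8 312.3 315 -162.6
```

```text
pos [433.924 319.44  362.788] yaw -162.5 z [-0.082 -0.012 -0.997] F [0.267 1.144 0.345] T [ 0.016 -0.178 -0.027] w 30.0 pitch 0.060104786821246536 t 27.0333
pos [433.924 319.44  362.788] yaw -162.53075553697684 z [-0.082 -0.012 -0.997] F [0.267 1.144 0.345] T [ 0.016 -0.178 -0.027] w 30.045647111032817 t 27.0333 j [ 0.903  0.212  0.107 -0.057 -1.526 -2.165]
tool shift cm [ 0.312 -0.59   4.813]
turn 0.0012085438685294943
```

Request:
{"api": "send_rows", "payload": {
  "steps": [
    [[0.25,-0.55,3.7,0,0.35]]
  ]
}}

```text
clock: 27.12
position: [434.0, 316.4, 332.7]
ee_rot: [-0.153, 0.988, 0.004, -0.034]
contact_force: [1.9, 1.3, 0.7]
gripper_width: 29.8
```

```bash
python3 hold.py 4; python3 g.py 428.5 312.3 254
```

```text
pos [430.759 313.912 326.64 ] yaw -162.4 z [-0.081 -0.013 -0.997] F [0.492 0.067 0.522] T [ 0.055 -0.165 -0.039] w 29.7 pitch 0.060444304964999196 t 27.3167
pos [430.759 313.912 326.64 ] yaw -162.4469276443676 z [-0.081 -0.013 -0.997] F [0.492 0.067 0.522] T [ 0.055 -0.165 -0.039] w 29.723490891034157 t 27.3167 j [ 0.901  0.212  0.02  -0.056 -1.439 -2.157]
tool shift cm [-0.324 -0.174  7.26 ]
```

Request:
{"api": "send_rows", "payload": {
  "steps": [
    [[0,0,3.3,0,0.35]]
  ]
}}

```text
clock: 27.4
position: [432.8, 317.5, 302.2]
ee_rot: [-0.154, 0.988, 0.004, -0.033]
contact_force: [1.6, 1.0, 0.9]
gripper_width: 29.8
```

```bash
python3 hold.py 4; python3 g.py 428.5 312.3 254
```

```text
pos [427.559 314.26  292.453] yaw -162.39783953054712 z [-0.084 -0.014 -0.996] F [-0.55  -0.133 -0.764] T [-0.066 -0.097  0.018] w 29.96758693109784 t 27.5 j [ 0.906  0.225 -0.047 -0.058 -1.363 -2.156]
tool shift cm [-0.355 -0.26   3.826]Traceback (most recent call last):
  File "hold.py", line 3, in <module>
    for _ in range(int(sys.argv[1]) if len(sys.argv)>1 else 2): optics.get_image("wrist")
                                                                ~~~~~~~~~~~~~~~~^^^^^^^^^
ValueError: 200 camera calls are used up
```

Cameras are used up, so the rest is by feel. Lowering around the post.

Request:
{"api": "send_rows", "payload": {
  "steps": [
    [[-0.2,-0.15,1.2,0,0.35],[-0.1,-0.1,1.2,0,0.35],[0,0,1.0,0,0.35],[0,0,0.2,0,0.35]]
  ]
}}

```text
clock: 27.83
position: [434.4, 319.2, 266.1]
ee_rot: [-0.155, 0.987, 0.003, -0.035]
contact_force: [-0.9, 0.9, 0.4]
gripper_width: 30.3
```

```bash
python3 g.py 428.5 312.3 254; python3 arc.py 0
```

```text
pos [434.367 319.244 266.088] yaw -162.10470153017994 z [-0.069 -0.004 -0.998] F [-0.908  0.852  0.377] T [ 0.031 -0.115 -0.002] w 30.307536224370292 t 27.8333 j [ 0.904  0.245 -0.086 -0.054 -1.286 -2.147]
tool shift cm [ 0.689 -0.503  1.249]
hand: r 33.23894221038031 table-equiv rad 0.5114642015202054 yaw err deg -169.80944164931634 zTCP 266.0883781443666 z [-0.069 -0.004 -0.998] F [-0.908  0.852  0.377] w 30.307536224370292 t 27.8333
```

Request:
{"api": "send_rows", "payload": {
  "steps": [
    [[0.5,-0.4,0.8,0,0.35],[0.2,-0.2,0.6,0,0.3],[0.1,-0.1,0.2,0,0.25],[0,0,0.1,0,0.22]]
  ]
}}

```text
clock: 28.17
position: [431.1, 313.7, 254.9]
ee_rot: [-0.156, 0.987, 0.006, -0.03]
contact_force: [-0.0, 0.2, -0.1]
gripper_width: 18.8
```

```bash
python3 arc.py 0
```

```text
hand: r 36.890130354467786 table-equiv rad 0.6513897069940878 yaw err deg -177.67483265236675 zTCP 254.93082123438106 z [-0.061  0.002 -0.998] F [-0.038  0.155 -0.13 ] w 18.8195795213404 t 28.1667
```

Request:
{"api": "send_rows", "payload": {
  "steps": [
    [[0.03,-0.18,0.08,-0.04,0.22],[0.03,-0.18,0.08,-0.04,0.22],[0.03,-0.18,0.08,-0.04,0.22],[0.03,-0.18,0.08,-0.04,0.22]]
  ]
}}

```text
clock: 28.5
position: [433.4, 311.5, 254.9]
ee_rot: [-0.239, 0.971, 0.013, -0.026]
contact_force: [-4.1, 6.1, -0.4]
gripper_width: 19.0
```

```bash
python3 arc.py 0
```

```text
hand: r 35.48707769980245 table-equiv rad 0.7320313355910195 yaw err deg -172.6453686480187 zTCP 254.94826574987655 z [-0.057  0.013 -0.998] F [-4.072  6.087 -0.415] w 19.01581174954483 t 28.5
```

Request:
{"api": "send_rows", "payload": {
  "steps": [
    [[0.03,-0.18,0.08,-0.03,0.22],[0.03,-0.18,0.08,-0.03,0.22],[0.03,-0.18,0.08,-0.03,0.22]]
  ]
}}

```text
clock: 28.75
position: [433.9, 312.8, 254.9]
ee_rot: [-0.286, 0.958, 0.021, -0.023]
contact_force: [-5.3, 5.5, -0.8]
gripper_width: 18.7
```

```bash
python3 arc.py 0
```

```text
hand: r 34.573955055113565 table-equiv rad 0.705423723759278 yaw err deg -165.5545377137055 zTCP 254.88363548906668 z [-0.056  0.027 -0.998] F [-5.293  5.491 -0.827] w 18.663000729582627 t 28.75
```

Request:
{"api": "send_rows", "payload": {
  "steps": [
    [[0.1,-0.25,0.05,0.08,0.22],[0.1,-0.28,0.05,0.08,0.22],[0.05,-0.3,0.05,0,0.22]]
  ]
}}

```text
clock: 29.0
position: [433.0, 311.3, 254.8]
ee_rot: [-0.206, 0.978, 0.026, -0.025]
contact_force: [-4.2, 8.2, -0.2]
gripper_width: 18.9
```

```bash
python3 arc.py 0
```

```text
hand: r 36.02638348845617 table-equiv rad 0.7410557270459472 yaw err deg -176.97972767078204 zTCP 254.84345622790656 z [-0.059  0.04  -0.997] F [-4.24   8.151 -0.242] w 18.926827269197407 t 29.0
```

Request:
{"api": "send_rows", "payload": {
  "steps": [
    [[0.05,-0.3,0.05,0,0.22],[0.05,-0.3,0.05,0,0.22]]
  ]
}}

```text
clock: 29.17
position: [433.0, 311.4, 254.8]
ee_rot: [-0.207, 0.978, 0.032, -0.024]
contact_force: [-5.1, 8.1, 0.3]
gripper_width: 19.1
```

```bash
python3 arc.py 0
```

```text
hand: r 36.02138559176555 table-equiv rad 0.7435446691248653 yaw err deg -177.03657131505534 zTCP 254.76911363541794 z [-0.06   0.053 -0.997] F [-5.103  8.055  0.297] w 19.070913794267206 t 29.1667
```

Request:
{"api": "send_rows", "payload": {
  "steps": [
    [[0.05,-0.4,0.05,0,0.22],[0.05,-0.45,0.05,0,0.22]]
  ]
}}

```text
clock: 29.33
position: [434.4, 307.2, 254.6]
ee_rot: [-0.208, 0.977, 0.035, -0.023]
contact_force: [-9.0, 11.4, 2.2]
gripper_width: 18.9
```

```bash
python3 arc.py 0
```

```text
hand: r 36.48915233090595 table-equiv rad 0.8684064053038926 yaw err deg -184.04963359137795 zTCP 254.63582840962275 z [-0.06   0.06  -0.996] F [-8.979 11.378  2.234] w 18.861268751614922 t 29.3333
```

Request:
{"api": "send_rows", "payload": {
  "steps": [
    [[0.05,-0.5,0.05,0,0.22]]
  ]
}}

```text
clock: 29.42
position: [434.7, 306.8, 254.6]
ee_rot: [-0.208, 0.977, 0.04, -0.023]
contact_force: [-14.4, 20.2, 3.3]
gripper_width: 18.6
```

```bash
python3 arc.py 0
```

```text
hand: r 36.488483673836726 table-equiv rad 0.884014494661315 yaw err deg -184.89931761665517 zTCP 254.62627783082243 z [-0.061  0.07  -0.996] F [-14.387  20.247   3.276] w 18.601187575845852 t 29.4167
```

Force rose to 25 N with almost no motion, so it seems locked near 0.79. I'll check by pushing back the other way.

Request:
{"api": "send_rows", "payload": {
  "steps": [
    [[0,0.3,0.05,0,0.22],[0,0.3,0.05,0,0.22],[0,0.3,0.05,0,0.22]]
  ]
}}

```text
clock: 29.67
position: [431.9, 313.4, 255.4]
ee_rot: [-0.209, 0.977, 0.038, -0.022]
contact_force: [6.9, -9.8, -1.7]
gripper_width: 18.9
```

```bash
python3 arc.py 0
```

```text
hand: r 36.52580309592505 table-equiv rad 0.6839489411973558 yaw err deg -173.38346158619322 zTCP 255.38637882391697 z [-0.059  0.065 -0.996] F [ 6.912 -9.785 -1.666] w 18.917742152664136 t 29.6667
```

Request:
{"api": "send_rows", "payload": {
  "steps": [
    [[0,0.4,0.05,0,0.22],[0,0.5,0.05,0,0.22],[0,0.5,0.05,0,0.22]]
  ]
}}

```text
clock: 29.92
position: [431.8, 313.4, 255.1]
ee_rot: [-0.208, 0.978, 0.023, -0.022]
contact_force: [8.4, -10.8, -1.2]
gripper_width: 18.6
```

```bash
python3 arc.py 0
```

```text
hand: r 36.54761652765406 table-equiv rad 0.6742349140369339 yaw err deg -172.93396804716608 zTCP 255.050323076119 z [-0.052  0.037 -0.998] F [  8.36  -10.802  -1.215] w 18.62115212582356 t 29.9167
```

Locked: the hand is stopped on both sides (0.674 and 0.884, midpoint 0.779), and that matches the notch seen at 0.78. Opening and retreating.

Request:
{"api": "send_rows", "payload": {
  "steps": [
    [[0,-0.25,0,0,0.25],[0,-0.1,0,0,0.35],[0,0,0,0,0.35],[0,0,-1.5,0,0.35],[0,0,-2.5,0,0.35],[0,0,-3.5,0,0.35],[0,0,-3.5,0,0.35],[0,0,0,0,0.35],[0,0,0,0,0.35],[0,0,0,0,0.35]]
  ]
}}

```text
clock: 30.75
position: [440.9, 305.5, 370.4]
ee_rot: [-0.207, 0.978, 0.024, -0.02]
contact_force: [0.4, 0.0, -0.4]
gripper_width: 29.9
```

```bash
python3 hold.py 0
```

```text
pos [440.862 305.503 370.435] yaw -156.0 z [-0.049  0.038 -0.998] F [ 0.41   0.01  -0.414] T [-0.039 -0.092 -0.01 ] w 29.9 pitch 0.002891991856041276 t 30.75
```

```bash
python3 -c "
from bench import job
print(job.job_done())"
```

```text
the job is handed in; nothing more can be done
None
```

The job is handed in, at 30.75 s of the 64 s allowed. By feel, the table is locked at the second notch, at about 0.78 rad. I could not look at the plunger's final position, because the 200 camera calls ran out before the last push.

**What I did**
- I pulled the plunger, twisted it about 0.85–0.9 rad and let go. It stayed parked, about 9 mm out.
- I turned the table by its post to about 0.68 rad with the plunger still parked.
- I twisted the handle back until the pin rode on the rim, then pushed the post until the pin dropped into the notch.

**Last checks**
- **Table lock:** the post stopped firmly at about 25 N one way and 14 N the other. The middle of those two stops is 0.779 rad, which agrees with the 0.78 rad I measured for the gap in the brass segment.
- **Plunger seen before the last push:** it was about 5.6 mm out, on the rim. The bar stood about 0.16 rad from its home angle, under the 0.2 limit but more than the stated 0.1 rad play.
- **Plunger after the last push:** that the pin is fully home is inferred only from the table holding in both directions.
- **Ring and loose items:** no move went near the ring or the loose items, but I had no picture to confirm it at the end.
- **Hand:** it finished about 90 mm above the post top, touching nothing, with the force reading near zero.

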